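# Unpile the things under the sink

### The arm

A 7-joint arm with a two-finger parallel gripper is mounted at the origin on the work surface. World frame = base frame: x ahead of the robot, y to its left, z up, the work surface at z = 0. Lengths are in m, angles in degrees, forces in N, time in s.
With the tool pointing down it reaches from about 0.425 to 0.925 m from the base axis. Payload 6.8 kg.
Tool frame: the origin (TCP) lies midway between the tips of the shut fingers; the grasp point (between the pads) lies 19 mm behind it; z points along the fingers, y is the direction in which the jaws open and shut (so a half turn about z gives the same grasp; the last joint's range is limited). The gripper opens to 85 mm and grips with 20 to 120 N. Pads are 22 mm wide; open, the fingers measure 114 mm over their backs; the gripper's body (76 mm by 85 mm) begins 54 mm behind the grasp point. The pads swing forward as they close: fully open they stand 13 mm farther back than shut.
Start: joints at [65.541, 27.33, 1.283, 89.118, -0.659, 63.558, -4.761], TCP at [0.212, -0.641, 0.231] pointing down, gripper open.
Joint ranges: [-169.35, 169.35], [-19.33, 120.38], [-80.79, 83.38], [13.8, 139.57], [-78.32, 258.32], [9.67, 109.79], [-169.56, 169.56]. Speed limits (degrees/s): [136.94, 136.94, 180, 180, 180, 180, 180].

### API

Orientations are given as [roll, pitch, yaw] about the fixed x, y, z axes, in that order (R = Rz(yaw) Ry(pitch) Rx(roll)).
In Python, from cell import read_state, camera, sign_off, boxes_of, silhouettes, mark_of gives the robot as it stands.
- The arm moves only by the tool step_arm, never from a script. Its argument "increments" is a list of rows, each an object of numbers: "fingers": the finger opening in mm, from 0 to 85.4; "x", "y", "z": the shift along the tool's x, y, z in units of 40 mm (1.0 is 40 mm); "rx", "ry", "rz": the turn, a rotation vector about the tool's x, y, z in units of 5 degrees (1.0 is 5 degrees). A call has 1 to 8 rows; each row is the pose to reach, as a shift and turn from the pose commanded when the call began, along the tool's axes at that moment; what a row does not reach only later rows make up. A row lasts 1/10 s, in which the tool goes at most 50 mm and 8.59 degrees, less where a joint would pass 70% of its speed; a pose out of reach is approached as far as the arm can. A call with a gripper value outside its range is refused whole. The fingers move at their own pace and stop on an object; "squeeze" is the grip in N (left out, the last holds). Time passes only in rows, so rows that repeat a pose let the fingers close. It gives the time, the measured TCP pose, the force and the opening at its end, in the units of the state.
- read_state(): the state, without advancing time (a new reading comes with each control period).
- camera(name): name is "scene" or "top"; returns a dict with "img" (480x640x3 uint8, red, green, blue), "K" (3x3 intrinsics, pixels), "k1" (the pictures are not rectified: a ray, as slopes to the right and down, at radius r is drawn at 1 + k1 r^2 times it, then the intrinsics apply), "origin" and "rotation" of the camera in the world. Camera axes: x right, y down, z forward; pixel columns grow to the right and rows downward; lengths in m; the calibration is good to about 2 mm. A picture is of the moment at which its call begins. There is no depth.
- sign_off(): hands the job in, once; it reports no verdict.
Trained networks look in a picture, given as the dict that the camera call returned (one of the last four; its "shot" number tells which), for a name from the list of things; names that differ only in an ending like _2 or _b are one class to them, and where a whole thing is asked for, a point or a joint stands for the part that bears it (a point fixed in the world has none). Each returns a list of dicts, best first, with "score" (0 to 1); they miss things now and then, are a little off and sometimes report something else, mostly with a low value. They report only what shows in the picture. A call takes as long as a camera call. They do not tell look-alikes from the thing itself.
- boxes_of(picture, thing): "bbox" ([left, top, right, bottom] in pixels, round what is visible of it).
- silhouettes(picture, thing): "pixels" (480x640 bool, what is visible of it) and "bbox" ([left, top, right, bottom] in pixels, round what is visible of it).
- mark_of(picture, thing): "point" ([column, row] in pixels: a listed point, or the origin of a listed thing).
The state is a dict: "t": time; "joint_positions": joint angles; "joint_velocities": joint speeds; "effort": joint torques, N m; "tcp_pos": TCP position; "tool_rot": TCP orientation; "wrist_force": force on the tool from outside, world axes, zero at the start; "wrist_torque": the same for the moment, N m; "width": finger opening in m.
Only numpy, scipy, OpenCV 4.12 (cv2) and the standard library are available. Lean on these libraries where they do the work, as an engineer would, in place of code of your own. Each camera call takes 0.05 s, during which the arm holds its last target. There are 200 camera calls.

### The job

After the plumber's visit the things under the sink are piled on one another. Take the pile apart from the top, one thing at a time, and set each down (do not drop it) upright in the middle of its own place: the glass jar on the round cork coaster, then the yellow scrub brush on the green mat, then the blue box on the blue mat, and last the steel tin on the black mat, with the brush, box and tin lying lengthwise along their mats. Do not bump the spray bottle or the chrome valve.

Things in the scene. Friction and masses are not known exactly. Their poses are not given: they have to be found in the camera images.
- jar_mid (a point): Closed clear glass jar with a red lid, upright on top of the brush at the start: 40 mm across (lid 41 mm), 56 mm tall, about 0.14 kg. The point is its centre, 28 mm above its underside; z up.
- brush_mid (a point): Yellow scrub brush, bristles down, third from the bottom of the pile, on the blue box: 82 mm long (x), 46 mm wide (y), 44 mm tall, about 0.12 kg; the upper 22 mm is the flat-topped yellow block, the lower 22 mm are stiff pale bristles (rigid, set in 3 mm from the block's edges). The point is its centre, 22 mm above its underside; z up.
- tabbox_mid (a point): Closed blue plastic box with a thin white band, second from the bottom, on the steel tin: 106 mm long (x), 56 mm wide (y), 44 mm tall, about 0.2 kg. The point is its centre, 22 mm above its underside; z up.
- tin_mid (a point): Closed oblong steel tin, at the bottom of the pile, standing on the white board (z = 0): 140 mm long (x), 62 mm wide (y), 44 mm tall, about 0.35 kg. The point is its centre, 22 mm above its underside; z up. The layers of the pile (188 mm tall in all) are turned a little (up to about 12 degrees) against each other.
- coaster: Round cork coaster, 80 mm across, 6 mm thick, fixed flat on the white board; the home of the jar. Origin: centre of its underside, z up.
- green_mat: Green mat, 120 x 80 mm and 5 mm thick, fixed flat on the white board; the home of the brush. Origin: centre of its underside; x runs along its length, z up.
- blue_mat: Blue mat, 130 x 84 mm and 5 mm thick, fixed flat on the white board; the home of the blue box. Origin: centre of its underside; x runs along its length, z up.
- black_mat: Black rubber mat, 164 x 90 mm and 5 mm thick, fixed flat on the white board; the home of the steel tin. Origin: centre of its underside; x runs along its length, z up.
- spray: Empty green spray bottle with a white head, 72 mm across, 200 mm tall, standing loose on a fixed grey turntable (210 mm across, 20 mm tall) to one side of the work. Bystander: not to be moved. Origin: centre of its underside, z up.
- valve: Chrome shut-off valve with a turning knob, standing on the other side of the work, 98 mm tall, within 46 mm of its axis. Bystander: not to be bumped. Origin: on its axis at the white board, z up.
Mind the look-alikes: they are no part of the job. Leave any red look-alike of the part that bears tabbox_mid alone.

How it is judged (in metres and radians):
On the way, in this order (a step that is already met when the one before it is completed fails the run):
1. glass jar on the cork coaster, upright and let go (horizontal distance between jar_mid and coaster below 0.012 m and z of jar_mid in the frame of coaster between 0.03 and 0.038 m and angle between jar_mid's own z axis and vertical below 0.1 rad and contact force between the fingers and jar below 0.05 N), for 0.2 s.
2. scrub brush on the green mat, upright and let go (horizontal distance between brush_mid and green_mat below 0.013 m and z of brush_mid in the frame of green_mat between 0.023 and 0.031 m and angle between brush_mid's own z axis and vertical below 0.1 rad and angle between the x axis of brush_mid and the x axis of green_mat, either way round below 0.22 rad and contact force between the fingers and brush below 0.05 N), for 0.2 s.
3. blue box on the blue mat, upright and let go (horizontal distance between tabbox_mid and blue_mat below 0.014 m and z of tabbox_mid in the frame of blue_mat between 0.023 and 0.031 m and angle between tabbox_mid's own z axis and vertical below 0.1 rad and angle between the x axis of tabbox_mid and the x axis of blue_mat, either way round below 0.22 rad and contact force between the fingers and tabbox below 0.05 N), for 0.2 s.
4. steel tin on the black mat, upright and let go (horizontal distance between tin_mid and black_mat below 0.015 m and z of tin_mid in the frame of black_mat between 0.023 and 0.031 m and angle between tin_mid's own z axis and vertical below 0.1 rad and angle between the x axis of tin_mid and the x axis of black_mat, either way round below 0.22 rad and contact force between the fingers and tin below 0.05 N), for 0.2 s.
At the end, for the whole second after the job is handed in: Each thing upright (0.1 rad), released and at rest on its own place; centres off the place's centre by less than 12 mm (jar), 13 mm (brush), 14 mm (blue box), 15 mm (tin); the last three along their mats within 0.22 rad, either way round. Spray bottle upright within 20 mm of its start (all of step 1 and all of step 2 and all of step 3 and all of step 4 and linear speed of each of jar, brush, tabbox, tin below 0.02 m/s and distance of spray from where it was at the start of the episode below 0.02 m and angle between spray's own z axis and vertical below 0.1 rad); the robot touches nothing.
It fails at once if a piled thing is dropped or thrown (faster than 0.7 m/s while no finger touches it: a fall of about 25 mm) ((linear speed of jar above 0.7 m/s and contact force between the fingers and jar below 0.05 N) or (linear speed of brush above 0.7 m/s and contact force between the fingers and brush below 0.05 N) or (linear speed of tabbox above 0.7 m/s and contact force between the fingers and tabbox below 0.05 N) or (linear speed of tin above 0.7 m/s and contact force between the fingers and tin below 0.05 N)).
It fails at once if the spray bottle is shifted by more than 20 mm or tipped (distance of spray from where it was at the start of the episode above 0.02 m or angle between spray's own z axis and vertical above 0.2 rad).
It fails at once if the valve is bumped (over 3 N) (contact force between valve and anything else above 3 N).
It also fails if it takes over 109 s, if anything falls off the work surface, if the arm or the gripper's body presses on something with over 40 N, if the wrist force passes 120 N, or if a joint passes its speed limit or range.

## Working session

There is one attempt and no reset: what is moved stays moved. The work goes in short steps, Python scripts to look and compute and a tool call to move; the robot and the scene stay as the last step left them, time stands still between calls to the robot, and variables do not carry over. Pictures are saved under pics/ and viewed, about 12 in all and at most 16, crops included, and the job is handed in when it is done.

Besides the shell and the picture viewer there is one more tool, called after "Emit:" by a JSON object that holds its "fn" and its "kwargs", one argument or row to a line. step_arm: Moves the arm, as the interface text tells. Its arguments: {"type":"object","properties":{"increments":{"type":"array","items":{"type":"object","properties":{"fingers":{"type":"number"},"x":{"type":"number"},"y":{"type":"number"},"z":{"type":"number"},"rx":{"type":"number"},"ry":{"type":"number"},"rz":{"type":"number"}}}},"squeeze":{"type":"number"}},"required":["increments"]}

```bash
mkdir -p pics; ls
cat > h.py <<'E'
import numpy as np, cv2
from cell import *
def save(c,n): cv2.imwrite('pics/'+n, cv2.cvtColor(np.ascontiguousarray(c),cv2.COLOR_RGB2BGR))
def ray(P,uv):
    K=np.array(P['K']);d=np.array([(uv[0]-K[0,2])/K[0,0],(uv[1]-K[1,2])/K[1,1]]);s=d.copy()
    for _ in range(20): s=d/(1+P['k1']*(s@s))
    return np.array(P['rotation'])@np.array([s[0],s[1],1.])
def at_z(P,uv,z):
    r=ray(P,uv);o=np.array(P['origin']);return o+r*(z-o[2])/r[2]
def proj(P,X):
    p=np.array(P['rotation']).T@(np.array(X)-np.array(P['origin']));s=p[:2]/p[2]
    s=s*(1+P['k1']*(s@s));K=np.array(P['K']);return np.array([K[0,0]*s[0]+K[0,2],K[1,1]*s[1]+K[1,2]])
E
python3 - <<'E'
from h import *
s=read_state();print(s)
for n in('top','scene'):
    P=camera(n);save(P['img'],n+'0.png');print(n,P['origin'],np.round(P['rotation'],3).tolist(),P['K'],P['k1'])
    for t,z in dict(jar_mid=.16,brush_mid=.11,tabbox_mid=.066,tin_mid=.022,coaster=0,green_mat=0,blue_mat=0,black_mat=0,spray=.02,valve=0).items():
        for m in mark_of(P,t)[:3]: print(t,np.round(m['point']),round(m['score'],2),np.round(at_z(P,m['point'],z),3))
E
```

```text
pics
{'t': 0.0, 'joint_positions': array([65.54067245, 27.37689057,  1.28063489, 89.18071994, -0.65732353,
       63.5587414 , -4.76038397]), 'joint_velocities': array([ 0.04772512, -0.06966671,  0.03040907,  0.01317035, -0.0585106 ,
       -0.05277289, -0.00275751]), 'effort': array([ 1.45333115e-04, -5.96466243e+01,  1.60795636e+00, -2.81203330e+01,
        1.25000841e-02,  9.16193094e-03, -9.32636027e-06]), 'tcp_pos': array([ 0.21133495, -0.64041032,  0.2302954 ]), 'tool_rot': array([-1.79891451e+02,  9.89174866e-03,  1.82678846e+01]), 'wrist_force': array([ 1.10823564,  0.38385763, -0.4870316 ]), 'wrist_torque': array([-0.02444633,  0.01906408, -0.02200044]), 'width': 0.08568570883494354}
top [0.09615237 0.02882916 1.98925763] [-167.755, 0.112, -86.034] [[619.35640362   0.         310.6129669 ]
 [  0.         619.35640362 222.24254132]
 [  0.           0.           1.        ]] -0.047872033134795974Traceback (most recent call last):
  File "<stdin>", line 6, in <module>
  File "h.py", line 9, in at_z
    r=ray(P,uv);o=np.array(P['origin']);return o+r*(z-o[2])/r[2]
                                                            ~^^^
IndexError: invalid index to scalar variable.
```

```bash
sed -i "s/np.array(P\['rotation'\])/rot(P)/; 2a from scipy.spatial.transform import Rotation as Ro\ndef rot(P): return Ro.from_euler('xyz',P['rotation'],degrees=True).as_matrix()" h.py
python3 - <<'E'
from h import *
for n in('top','scene'):
    P=camera(n);save(P['img'],n+'0.png');print(n,P['origin'],P['rotation'])
    for t,z in dict(jar_mid=.16,brush_mid=.11,tabbox_mid=.066,tin_mid=.022,coaster=0,green_mat=0,blue_mat=0,black_mat=0,spray=.02,valve=0).items():
        for m in mark_of(P,t)[:3]: print(t,np.round(m['point']),round(m['score'],2),np.round(at_z(P,m['point'],z),3))
E
```

```text
top [0.09615237 0.02882916 1.98925763] [-1.67754960e+02  1.11634061e-01 -8.60338971e+01]
jar_mid [256. 233.] 0.7 [0.449 0.221 0.16 ]
brush_mid [253. 236.] 0.81 [0.447 0.235 0.11 ]
tabbox_mid [157. 278.] 0.96 [0.3   0.528 0.066]
tabbox_mid [253. 237.] 0.55 [0.451 0.239 0.066]
tabbox_mid [258. 242.] 0.38 [0.439 0.224 0.066]
tin_mid [257. 241.] 0.83 [0.449 0.23  0.022]
coaster [406. 250.] 0.69 [ 0.454 -0.255  0.   ]
green_mat [299. 189.] 0.97 [0.637 0.109 0.   ]
blue_mat [365. 192.] 0.74 [ 0.64  -0.111  0.   ]
black_mat [321. 242.] 0.77 [0.465 0.023 0.   ]
black_mat [252. 236.] 0.54 [0.468 0.25  0.   ]
black_mat [368. 194.] 0.42 [ 0.635 -0.121  0.   ]
spray [196. 175.] 0.62 [0.655 0.454 0.02 ]
valve [458. 200.] 0.75 [ 0.637 -0.422  0.   ]
scene [1.04334084 0.84275092 0.80763337] [-125.41080525   -0.55671979  145.00467438]
jar_mid [376. 251.] 0.68 [0.444 0.223 0.16 ]
brush_mid [375. 269.] 0.65 [0.446 0.229 0.11 ]
brush_mid [370. 299.] 0.17 [0.523 0.302 0.11 ]
tabbox_mid [509. 349.] 0.96 [0.349 0.549 0.066]
tabbox_mid [371. 284.] 0.79 [0.453 0.227 0.066]
tin_mid [371. 299.] 0.84 [0.457 0.234 0.022]
tin_mid [320. 261.] 0.27 [0.474 0.037 0.022]
tin_mid [377. 266.] 0.23 [0.36  0.145 0.022]
coaster [270. 218.] 0.69 [ 0.464 -0.254  0.   ]
green_mat [284. 302.] 0.87 [0.627 0.103 0.   ]
green_mat [194. 208.] 0.69 [ 0.642 -0.445  0.   ]
blue_mat [239. 262.] 0.88 [ 0.647 -0.109  0.   ]
black_mat [318. 261.] 0.97 [0.463 0.015 0.   ]
spray [365. 396.] 0.74 [0.645 0.442 0.02 ]
valve [197. 209.] 0.68 [ 0.636 -0.438  0.   ]
valve [282. 302.] 0.5 [0.632 0.101 0.   ]
```

View pics/top0.png

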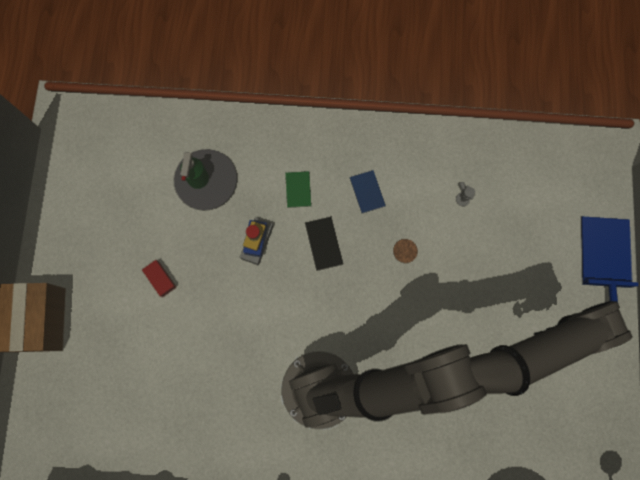

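View pics/scene0.png

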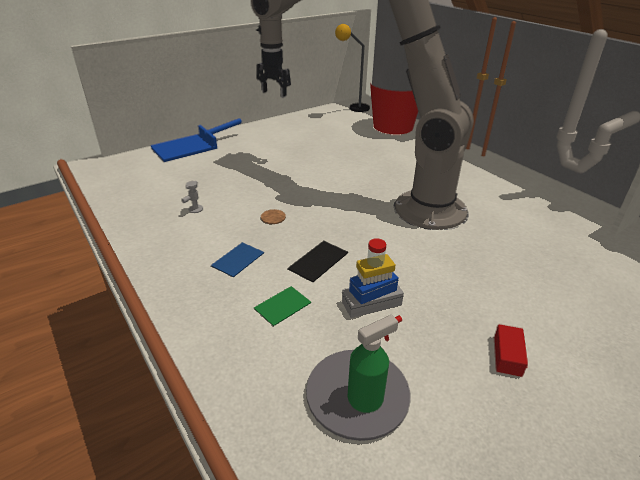

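```bash
cat >> h.py <<'E'
def rect(P,mask,z):
    cs,_=cv2.findContours(mask.astype(np.uint8),cv2.RETR_EXTERNAL,cv2.CHAIN_APPROX_NONE)
    c=max(cs,key=cv2.contourArea)[:,0]
    w=np.array([at_z(P,p,z)[:2] for p in c])
    (cx,cy),(a,b),th=cv2.minAreaRect((w*1000).astype(np.float32))
    if a<b: a,b,th=b,a,th+90
    return np.round([cx,cy,a,b,(th+90)%180-90],1)
def hsv(P): return cv2.cvtColor(P['img'],cv2.COLOR_RGB2HSV)
E
python3 - <<'E'
from h import *
for n in('top','scene'):
    P=camera(n)
    for t,z in dict(coaster=.006,green_mat=.005,blue_mat=.005,black_mat=.005).items():
        for m in silhouettes(P,t)[:2]: print(n,t,round(m['score'],2),m['pixels'].sum(),rect(P,m['pixels'],z))
    H=hsv(P);red=((H[...,0]<8)|(H[...,0]>172))&(H[...,1]>150)&(H[...,2]>60)
    u,v=(254,231) if n=='top' else (377,246)
    r=np.zeros_like(red);r[v-14:v+14,u-14:u+14]=1;r&=red
    ys,xs=np.nonzero(r);print('lid',len(xs),xs.mean(),ys.mean(),at_z(P,(xs.mean(),ys.mean()),.183), rect(P,r,.185))
    c=P['img'][v-30:v+70,u-50:u+50] ; save(cv2.resize(c,(600,600),interpolation=cv2.INTER_CUBIC),'pile_%s.png'%n)
E
```

```text
top coaster 0.86 471 [ 452.8 -249.9   78.6   75.7  -86.1]
top coaster 0.68 297 [390.3 249.8  68.   28.4  79.9]
top green_mat 0.97 855 [635.5 112.1 123.9  79.5   4.5]
top green_mat 0.75 953 [ 643.9 -116.7  131.2   84.    21.6]
top blue_mat 0.65 980 [ 643.9 -117.4  131.1   87.7   20. ]
top black_mat 0.69 1352 [459.4  15.2 165.3  92.1  17.3]
top black_mat 0.63 224 [436.1 224.8 103.3  55.1 -42.9]
lid 125 252.576 231.216 [0.44783993 0.22991525 0.183     ] [448.1 230.   36.6  32.8   5. ]
scene coaster 0.65 276 [ 452.6 -254.2   77.9   76.7  -34.2]
scene coaster 0.41 450 [303.   78.7 135.6  50.   48.5]
scene green_mat 0.84 1143 [638.8 112.6 125.2  83.6   7.3]
scene blue_mat 0.8 939 [ 646.5 -117.5  134.8   92.6   22.4]
scene black_mat 0.71 1271 [461.2  14.2 173.8  96.2  18.6]
lid 207 377.02415458937196 245.30434782608697 [0.44974823 0.23054221 0.183     ] [451.6 232.6  51.3  36.8  50.1]
```

View pics/pile_scene.png

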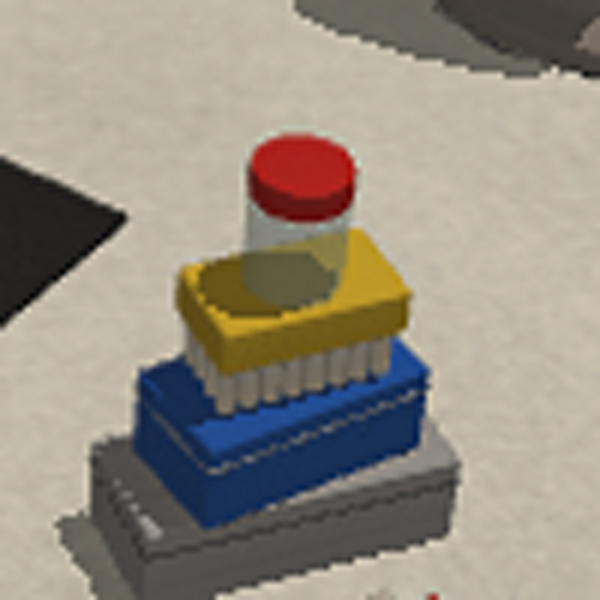

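```bash
cat >> h.py <<'E'
def plan(targets,start=None):
    """targets: (x,y,z,yaw) in m, deg; prints increments, each from the one before"""
    s=read_state();r=s['tool_rot'];p=np.array(s['tcp_pos']);y=r[2]
    print('t %.2f'%s['t'],'tcp',np.round(p,4),'rpy',np.round(r,2),'w %.4f'%s['width'],'F',np.round(s['wrist_force'],1),'q',np.round(s['joint_positions'],0))
    R=Ro.from_euler('xyz',r,degrees=True).as_matrix()
    for T in targets:
        Rt=Ro.from_euler('xyz',[180,0,T[3]],degrees=True).as_matrix()
        d=R.T@(np.array(T[:3])-p)/.04; w=Ro.from_matrix(R.T@Rt).as_rotvec(degrees=True)/5
        print(T,'-> x %.3f y %.3f z %.3f rx %.2f ry %.2f rz %.2f'%(*d,*w))
        R,p=Rt,np.array(T[:3])
E
python3 - <<'E'
from h import *
plan([(.46,-.42,.29,60),(.53,-.08,.29,100),(.449,.230,.27,120),(.449,.230,.142,120)])
E
```

```text
t 1.70 tcp [ 0.2116 -0.641   0.2313] rpy [180.     0.    18.27] w 0.0854 F [-0.1 -0.5 -0.1] q [66. 27.  1. 89. -1. 64. -5.]
(0.46, -0.42, 0.29, 60) -> x 7.629 y -3.300 z -1.468 rx 0.00 ry 0.00 rz -8.35
(0.53, -0.08, 0.29, 100) -> x 8.236 y -2.734 z -0.000 rx 0.00 ry 0.00 rz -8.00
(0.449, 0.23, 0.27, 120) -> x 7.984 y -0.648 z 0.500 rx 0.00 ry 0.00 rz -4.00
(0.449, 0.23, 0.142, 120) -> x 0.000 y -0.000 z 3.200 rx 0.00 ry 0.00 rz 0.00
```

Emit:
{"fn": "step_arm", "kwargs": {
  "increments": [
    {"x":7.63,"y":-3.3,"z":-1.47,"rz":-8.35,"fingers":85},
    {"x":7.63,"y":-3.3,"z":-1.47,"rz":-8.35},
    {"x":7.63,"y":-3.3,"z":-1.47,"rz":-8.35},
    {"x":7.63,"y":-3.3,"z":-1.47,"rz":-8.35},
    {"x":7.63,"y":-3.3,"z":-1.47,"rz":-8.35},
    {"x":7.63,"y":-3.3,"z":-1.47,"rz":-8.35},
    {"x":7.63,"y":-3.3,"z":-1.47,"rz":-8.35},
    {"x":7.63,"y":-3.3,"z":-1.47,"rz":-8.35}
  ]
}}

```text
$.increments[0]: bad value
```

Emit:
{"fn": "step_arm", "kwargs": {
  "increments": [
    {"x":8.24,"y":-2.73,"rz":-8},
    {"x":8.24,"y":-2.73,"rz":-8},
    {"x":8.24,"y":-2.73,"rz":-8},
    {"x":8.24,"y":-2.73,"rz":-8},
    {"x":8.24,"y":-2.73,"rz":-8},
    {"x":8.24,"y":-2.73,"rz":-8},
    {"x":8.24,"y":-2.73,"rz":-8},
    {"x":8.24,"y":-2.73,"rz":-8}
  ]
}}

```text
$.increments[0]: bad value
```

Run:
```python
from h import *
plan([(.449,.230,.27,120),(.449,.230,.142,120)])
```

```text
t 1.70 tcp [ 0.2116 -0.641   0.2313] rpy [180.     0.    18.27] w 0.0854 F [-0.1 -0.5 -0.1] q [66. 27.  1. 89. -1. 64. -5.]
(0.449, 0.23, 0.27, 120) -> x 12.461 y -18.817 z -0.968 rx 0.00 ry 0.00 rz -20.35
(0.449, 0.23, 0.142, 120) -> x 0.000 y -0.000 z 3.200 rx 0.00 ry 0.00 rz 0.00
```

Emit:
{"fn": "step_arm", "kwargs": {
  "increments": [
    {"x":1,"y":-0.45,"z":-0.2,"rx":0,"ry":0,"rz":-1,"fingers":85},
    {"x":2,"y":-0.9,"z":-0.4,"rx":0,"ry":0,"rz":-2,"fingers":85}
  ]
}}

```text
t: 1.9
tcp_pos: [0.2754, -0.5817, 0.2471]
tool_rot: [-180.0, 0.0, 28.3]
wrist_force: [1.3, 1.0, 0.1]
width: 0.0854
```

Emit:
{"fn": "step_arm", "kwargs": {
  "increments": [
    {"x":5.0,"y":-3.2,"z":-1.0,"rx":0,"ry":0,"rz":-6,"fingers":85},
    {"x":5.0,"y":-3.2,"z":-1.0,"rx":0,"ry":0,"rz":-6,"fingers":85},
    {"x":5.0,"y":-3.2,"z":-1.0,"rx":0,"ry":0,"rz":-6,"fingers":85},
    {"x":5.0,"y":-3.2,"z":-1.0,"rx":0,"ry":0,"rz":-6,"fingers":85},
    {"x":5.0,"y":-3.2,"z":-1.0,"rx":0,"ry":0,"rz":-6,"fingers":85},
    {"x":5.0,"y":-3.2,"z":-1.0,"rx":0,"ry":0,"rz":-6,"fingers":85}
  ]
}}

```text
t: 2.5
tcp_pos: [0.3963, -0.3686, 0.289]
tool_rot: [179.8, -0.1, 58.8]
wrist_force: [0.2, 0.2, 0.5]
width: 0.0854
```

Run:
```python
from h import *
plan([(.53,-.08,.29,100),(.449,.230,.27,120),(.449,.230,.142,120)])
```

```text
t 2.50 tcp [ 0.3963 -0.3686  0.289 ] rpy [ 1.7984e+02 -1.3000e-01  5.8830e+01] w 0.0854 F [0.2 0.2 0.5] q [ 49.  12. -14. 103.   3.  65.   2.]
(0.53, -0.08, 0.29, 100) -> x 7.904 y -0.873 z -0.011 rx 0.04 ry -0.01 rz -8.23
(0.449, 0.23, 0.27, 120) -> x 7.984 y -0.648 z 0.500 rx 0.00 ry 0.00 rz -4.00
(0.449, 0.23, 0.142, 120) -> x 0.000 y -0.000 z 3.200 rx 0.00 ry 0.00 rz 0.00
```

Emit:
{"fn": "step_arm", "kwargs": {
  "increments": [
    {"x":7.9,"y":-0.87,"z":0,"rx":0,"ry":0,"rz":-8.2,"fingers":85},
    {"x":7.9,"y":-0.87,"z":0,"rx":0,"ry":0,"rz":-8.2,"fingers":85},
    {"x":7.9,"y":-0.87,"z":0,"rx":0,"ry":0,"rz":-8.2,"fingers":85},
    {"x":7.9,"y":-0.87,"z":0,"rx":0,"ry":0,"rz":-8.2,"fingers":85},
    {"x":7.9,"y":-0.87,"z":0,"rx":0,"ry":0,"rz":-8.2,"fingers":85},
    {"x":7.9,"y":-0.87,"z":0,"rx":0,"ry":0,"rz":-8.2,"fingers":85},
    {"x":7.9,"y":-0.87,"z":0,"rx":0,"ry":0,"rz":-8.2,"fingers":85},
    {"x":7.9,"y":-0.87,"z":0,"rx":0,"ry":0,"rz":-8.2,"fingers":85}
  ]
}}

```text
t: 3.3
tcp_pos: [0.5295, -0.0841, 0.2874]
tool_rot: [179.9, -0.1, 99.6]
wrist_force: [-1.0, -1.3, -0.9]
width: 0.085
```

Emit:
{"fn": "step_arm", "kwargs": {
  "increments": [
    {"x":7.98,"y":-0.65,"z":0.5,"rx":0,"ry":0,"rz":-4,"fingers":85},
    {"x":7.98,"y":-0.65,"z":0.5,"rx":0,"ry":0,"rz":-4,"fingers":85},
    {"x":7.98,"y":-0.65,"z":0.5,"rx":0,"ry":0,"rz":-4,"fingers":85},
    {"x":7.98,"y":-0.65,"z":0.5,"rx":0,"ry":0,"rz":-4,"fingers":85},
    {"x":7.98,"y":-0.65,"z":0.5,"rx":0,"ry":0,"rz":-4,"fingers":85},
    {"x":7.98,"y":-0.65,"z":0.5,"rx":0,"ry":0,"rz":-4,"fingers":85},
    {"x":7.98,"y":-0.65,"z":0.5,"rx":0,"ry":0,"rz":-4,"fingers":85},
    {"x":7.98,"y":-0.65,"z":0.5,"rx":0,"ry":0,"rz":-4,"fingers":85}
  ]
}}

```text
t: 4.1
tcp_pos: [0.4506, 0.2255, 0.2673]
tool_rot: [180.0, -0.0, 119.5]
wrist_force: [-0.3, -0.4, 0.4]
width: 0.0851
```

Run:
```python
from h import *
plan([(.449,.230,.142,120),(.449,.23,.27,120),(.53,-.02,.27,100),(.453,-.251,.22,80)])
```

```text
t 4.10 tcp [0.4506 0.2255 0.2673] rpy [ 1.7999e+02 -4.0000e-02  1.1949e+02] w 0.0851 F [-0.3 -0.4  0.4] q [  5.  14. -45. 107.  11.  63. -14.]
(0.449, 0.23, 0.142, 120) -> x 0.116 y 0.020 z 3.132 rx 0.00 ry -0.01 rz -0.10
(0.449, 0.23, 0.27, 120) -> x 0.000 y 0.000 z -3.200 rx 0.00 ry 0.00 rz 0.00
(0.53, -0.02, 0.27, 100) -> x -6.425 y -1.371 z -0.000 rx 0.00 ry -0.00 rz 4.00
(0.453, -0.251, 0.22, 80) -> x -5.353 y -2.899 z 1.250 rx 0.00 ry -0.00 rz 4.00
```

Emit:
{"fn": "step_arm", "kwargs": {
  "increments": [
    {"x":0,"y":0,"z":0.8,"rx":0,"ry":0,"rz":0,"fingers":85},
    {"x":0,"y":0,"z":0.8,"rx":0,"ry":0,"rz":0,"fingers":85},
    {"x":0,"y":0,"z":0.8,"rx":0,"ry":0,"rz":0,"fingers":85}
  ]
}}

```text
t: 4.4
tcp_pos: [0.4519, 0.2214, 0.2352]
tool_rot: [-179.9, 0.0, 119.1]
wrist_force: [-0.1, -0.3, -0.1]
width: 0.0846
```

Run:
```python
from h import *
plan([(.449,.230,.142,120)])
for n in('top','scene'):
    P=camera(n); c=proj(P,(.449,.23,.18)).astype(int); save(cv2.resize(P['img'][c[1]-40:c[1]+40,c[0]-40:c[0]+40],(400,400)),'j_%s.png'%n)
cv2.imwrite('pics/j.png',np.hstack([cv2.imread('pics/j_top.png'),cv2.imread('pics/j_scene.png')]))
```

```text
t 4.40 tcp [0.4519 0.2214 0.2352] rpy [-1.7989e+02  3.0000e-02  1.1910e+02] w 0.0846 F [-0.1 -0.3 -0.1] q [  4.  16. -44. 110.  13.  60. -16.]
(0.449, 0.23, 0.142, 120) -> x 0.224 y 0.046 z 2.329 rx -0.02 ry 0.01 rz -0.18
```

View pics/j.png

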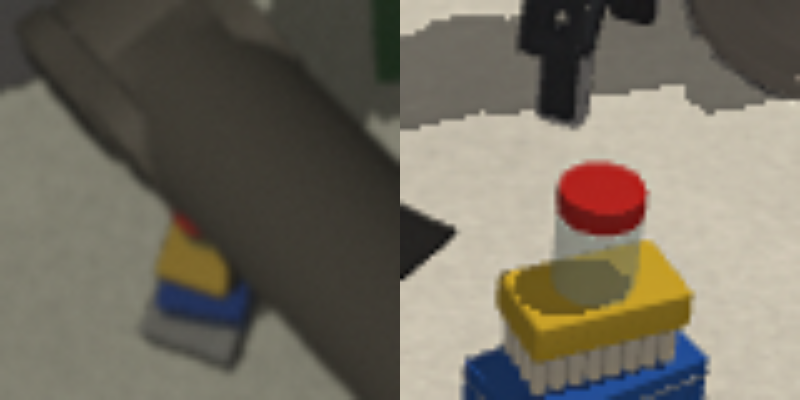

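Emit:
{"fn": "step_arm", "kwargs": {
  "increments": [
    {"x":0.22,"y":0.05,"z":0.5,"rx":0,"ry":0,"rz":0,"fingers":85},
    {"x":0.22,"y":0.05,"z":1.0,"rx":0,"ry":0,"rz":0,"fingers":85},
    {"x":0.22,"y":0.05,"z":1.5,"rx":0,"ry":0,"rz":0,"fingers":85},
    {"x":0.22,"y":0.05,"z":1.9,"rx":0,"ry":0,"rz":0,"fingers":85},
    {"x":0.22,"y":0.05,"z":2.2,"rx":0,"ry":0,"rz":0,"fingers":85},
    {"x":0.22,"y":0.05,"z":2.33,"rx":0,"ry":0,"rz":0,"fingers":85},
    {"x":0.22,"y":0.05,"z":2.33,"rx":0,"ry":0,"rz":0,"fingers":55},
    {"x":0.22,"y":0.05,"z":2.33,"rx":0,"ry":0,"rz":0,"fingers":55}
  ],
  "squeeze": 30
}}

```text
t: 5.3
tcp_pos: [0.4494, 0.2325, 0.1429]
tool_rot: [179.9, 0.0, 119.3]
wrist_force: [0.8, 0.4, -0.5]
width: 0.0587
```

Emit:
{"fn": "step_arm", "kwargs": {
  "increments": [
    {"x":0,"y":0,"z":0,"rx":0,"ry":0,"rz":0,"fingers":30},
    {"x":0,"y":0,"z":0,"rx":0,"ry":0,"rz":0,"fingers":30},
    {"x":0,"y":0,"z":0,"rx":0,"ry":0,"rz":0,"fingers":30},
    {"x":0,"y":0,"z":0,"rx":0,"ry":0,"rz":0,"fingers":30},
    {"x":0,"y":0,"z":0,"rx":0,"ry":0,"rz":0,"fingers":30}
  ]
}}

```text
t: 5.8
tcp_pos: [0.4494, 0.2326, 0.143]
tool_rot: [179.9, 0.0, 119.3]
wrist_force: [-2.0, -0.8, 6.2]
width: 0.0399
```

Emit:
{"fn": "step_arm", "kwargs": {
  "increments": [
    {"x":0,"y":0,"z":-0.1,"rx":0,"ry":0,"rz":0,"fingers":30},
    {"x":0,"y":0,"z":-0.4,"rx":0,"ry":0,"rz":0,"fingers":30},
    {"x":0,"y":0,"z":-0.9,"rx":0,"ry":0,"rz":0,"fingers":30},
    {"x":0,"y":0,"z":-1.5,"rx":0,"ry":0,"rz":0,"fingers":30},
    {"x":0,"y":0,"z":-2.0,"rx":0,"ry":0,"rz":0,"fingers":30},
    {"x":0,"y":0,"z":-2.0,"rx":0,"ry":0,"rz":0,"fingers":30}
  ]
}}

```text
t: 6.4
tcp_pos: [0.4502, 0.2335, 0.2253]
tool_rot: [179.7, 0.0, 119.3]
wrist_force: [0.0, 0.3, -0.9]
width: 0.0397
```

Run:
```python
from h import *
plan([(.53,-.0,.22,100),(.453,-.251,.12,80),(.453,-.251,.018,80)])
P=camera('scene'); c=proj(P,(.449,.23,.2)).astype(int); save(cv2.resize(P['img'][c[1]-50:c[1]+50,c[0]-50:c[0]+50],(400,400)),'j2.png')
```

```text
t 6.40 tcp [0.4502 0.2335 0.2253] rpy [1.7969e+02 3.0000e-02 1.1926e+02] w 0.0397 F [ 0.   0.3 -0.9] q [  3.  17. -44. 110.  14.  58. -18.]
(0.53, -0.0, 0.22, 100) -> x -6.067 y -1.113 z 0.129 rx 0.06 ry -0.01 rz 3.85
(0.453, -0.251, 0.12, 80) -> x -5.845 y -2.985 z 2.500 rx 0.00 ry -0.00 rz 4.00
(0.453, -0.251, 0.018, 80) -> x 0.000 y -0.000 z 2.550 rx 0.00 ry 0.00 rz 0.00
```

View pics/j2.png

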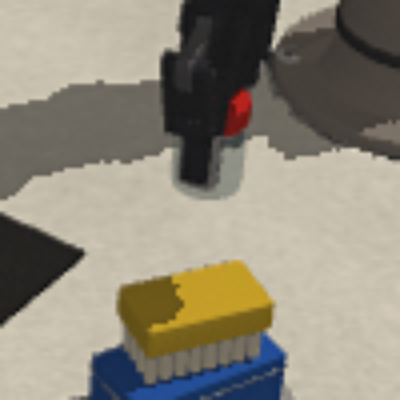

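Emit:
{"fn": "step_arm", "kwargs": {
  "increments": [
    {"x":-0.75,"y":-0.14,"z":0,"rx":0.06,"ry":0,"rz":0.5,"fingers":30},
    {"x":-1.5,"y":-0.28,"z":0,"rx":0.06,"ry":0,"rz":1,"fingers":30},
    {"x":-2.25,"y":-0.42,"z":0,"rx":0.06,"ry":0,"rz":1.5,"fingers":30},
    {"x":-3,"y":-0.56,"z":0,"rx":0.06,"ry":0,"rz":2,"fingers":30},
    {"x":-3.75,"y":-0.7,"z":0,"rx":0.06,"ry":0,"rz":2.5,"fingers":30},
    {"x":-4.5,"y":-0.84,"z":0,"rx":0.06,"ry":0,"rz":3,"fingers":30},
    {"x":-5.25,"y":-0.97,"z":0,"rx":0.06,"ry":0,"rz":3.5,"fingers":30},
    {"x":-6,"y":-1.1,"z":0,"rx":0.06,"ry":0,"rz":3.85,"fingers":30}
  ]
}}

```text
t: 7.25
tcp_pos: [0.5272, 0.0, 0.221]
tool_rot: [-179.6, 0.0, 99.9]
wrist_force: [0.8, 0.7, -1.3]
width: 0.0398
```

Emit:
{"fn": "step_arm", "kwargs": {
  "increments": [
    {"x":-0.75,"y":-0.37,"z":0.3,"rx":0,"ry":0,"rz":0.5,"fingers":30},
    {"x":-1.5,"y":-0.75,"z":0.6,"rx":0,"ry":0,"rz":1,"fingers":30},
    {"x":-2.25,"y":-1.12,"z":0.9,"rx":0,"ry":0,"rz":1.5,"fingers":30},
    {"x":-3,"y":-1.5,"z":1.2,"rx":0,"ry":0,"rz":2,"fingers":30},
    {"x":-3.75,"y":-1.9,"z":1.5,"rx":0,"ry":0,"rz":2.5,"fingers":30},
    {"x":-4.5,"y":-2.25,"z":1.9,"rx":0,"ry":0,"rz":3,"fingers":30},
    {"x":-5.2,"y":-2.65,"z":2.2,"rx":0,"ry":0,"rz":3.5,"fingers":30},
    {"x":-5.8,"y":-2.98,"z":2.5,"rx":0,"ry":0,"rz":4,"fingers":30}
  ]
}}

```text
t: 8.05
tcp_pos: [0.4484, -0.2494, 0.1213]
tool_rot: [-179.6, 0.1, 79.9]
wrist_force: [0.2, -0.1, -1.0]
width: 0.0396
```

Emit:
{"fn": "step_arm", "kwargs": {
  "increments": [
    {"x":0,"y":0,"z":0.5,"rx":0,"ry":0,"rz":0,"fingers":30},
    {"x":0,"y":0,"z":1,"rx":0,"ry":0,"rz":0,"fingers":30},
    {"x":0,"y":0,"z":1.3,"rx":0,"ry":0,"rz":0,"fingers":30},
    {"x":0,"y":0,"z":1.3,"rx":0,"ry":0,"rz":0,"fingers":30}
  ]
}}

```text
t: 8.45
tcp_pos: [0.4484, -0.2472, 0.0689]
tool_rot: [-179.5, 0.1, 80.0]
wrist_force: [-0.3, -0.5, -0.9]
width: 0.0397
```

Run:
```python
from h import *
plan([(.453,-.249,.019,80)])
```

```text
t 8.45 tcp [ 0.4484 -0.2472  0.0689] rpy [-1.795e+02  7.000e-02  8.005e+01] w 0.0397 F [-0.3 -0.5 -0.9] q [ 39.  27. -21. 117.  15.  39.  -2.]
(0.453, -0.249, 0.019, 80) -> x -0.024 y 0.133 z 1.247 rx -0.10 ry 0.01 rz 0.01
```

Emit:
{"fn": "step_arm", "kwargs": {
  "increments": [
    {"x":-0.02,"y":0.13,"z":0.4,"rx":-0.1,"ry":0,"rz":0,"fingers":30},
    {"x":-0.02,"y":0.13,"z":0.8,"rx":-0.1,"ry":0,"rz":0,"fingers":30},
    {"x":-0.02,"y":0.13,"z":1.05,"rx":-0.1,"ry":0,"rz":0,"fingers":30},
    {"x":-0.02,"y":0.13,"z":1.15,"rx":-0.1,"ry":0,"rz":0,"fingers":30},
    {"x":-0.02,"y":0.13,"z":1.22,"rx":-0.1,"ry":0,"rz":0,"fingers":30},
    {"x":-0.02,"y":0.13,"z":1.22,"rx":-0.1,"ry":0,"rz":0,"fingers":30}
  ]
}}

```text
t: 9.05
tcp_pos: [0.4549, -0.2499, 0.0224]
tool_rot: [179.7, 0.2, 80.0]
wrist_force: [0.7, -0.4, -1.7]
width: 0.0399
```

Run:
```python
from h import *
plan([(.453,-.249,.018,80)])
P=camera('scene'); c=proj(P,(.453,-.249,.03)).astype(int); save(cv2.resize(P['img'][c[1]-40:c[1]+40,c[0]-40:c[0]+40],(480,480)),'j3.png')
```

```text
t 9.05 tcp [ 0.4549 -0.2499  0.0224] rpy [1.7974e+02 1.6000e-01 8.0020e+01] w 0.0399 F [ 0.7 -0.4 -1.7] q [ 37.  31. -19. 118.  18.  33.  -4.]
(0.453, -0.249, 0.018, 80) -> x 0.014 y -0.051 z 0.109 rx 0.05 ry 0.03 rz 0.00
```

View pics/j3.png

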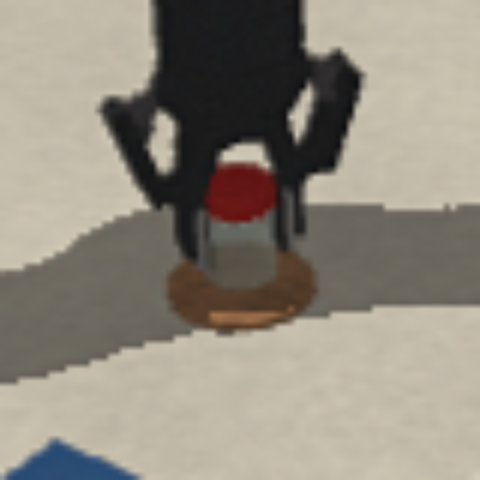

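Emit:
{"fn": "step_arm", "kwargs": {
  "increments": [
    {"x":0,"y":-0.05,"z":0.05,"rx":0,"ry":0,"rz":0,"fingers":30},
    {"x":0,"y":-0.05,"z":0.1,"rx":0,"ry":0,"rz":0,"fingers":30},
    {"x":0,"y":-0.05,"z":0.12,"rx":0,"ry":0,"rz":0,"fingers":30},
    {"x":0,"y":-0.05,"z":0.12,"rx":0,"ry":0,"rz":0,"fingers":30}
  ]
}}

```text
t: 9.5
tcp_pos: [0.4527, -0.2495, 0.0172]
tool_rot: [179.8, 0.1, 80.0]
wrist_force: [-1.1, 0.3, -1.5]
width: 0.0399
```

Run:
```python
from h import *
plan([(.453,-.249,.017,80)])
P=camera('scene'); H=hsv(P);red=((H[...,0]<8)|(H[...,0]>172))&(H[...,1]>150)&(H[...,2]>50)
c=proj(P,(.453,-.25,.06)).astype(int);r=np.zeros_like(red);r[c[1]-15:c[1]+15,c[0]-15:c[0]+15]=1;r&=red
ys,xs=np.nonzero(r);print(len(xs),at_z(P,(xs.mean(),ys.mean()),.057))
```

```text
t 9.50 tcp [ 0.4527 -0.2495  0.0172] rpy [1.7976e+02 1.5000e-01 8.0010e+01] w 0.0399 F [-1.1  0.3 -1.5] q [ 37.  32. -18. 118.  18.  32.  -5.]
(0.453, -0.249, 0.017, 80) -> x 0.014 y 0.005 z 0.006 rx 0.05 ry 0.03 rz 0.00
90 [ 0.44989673 -0.250624    0.057     ]
```

Emit:
{"fn": "step_arm", "kwargs": {
  "increments": [
    {"x":0,"y":0,"z":0.04,"rx":0,"ry":0,"rz":0,"fingers":30},
    {"x":0,"y":0,"z":0.04,"rx":0,"ry":0,"rz":0,"fingers":30},
    {"x":0,"y":0,"z":0.04,"rx":0,"ry":0,"rz":0,"fingers":30}
  ]
}}

```text
t: 9.85
tcp_pos: [0.4529, -0.2498, 0.0169]
tool_rot: [179.7, 0.2, 80.0]
wrist_force: [-3.4, 1.9, 13.5]
width: 0.0398
```

Emit:
{"fn": "step_arm", "kwargs": {
  "increments": [
    {"x":0,"y":0,"z":-0.03,"rx":0,"ry":0,"rz":0,"fingers":30},
    {"x":0,"y":0,"z":-0.03,"rx":0,"ry":0,"rz":0,"fingers":48},
    {"x":0,"y":0,"z":-0.03,"rx":0,"ry":0,"rz":0,"fingers":70},
    {"x":0,"y":0,"z":-0.03,"rx":0,"ry":0,"rz":0,"fingers":70},
    {"x":0,"y":0,"z":-0.03,"rx":0,"ry":0,"rz":0,"fingers":70},
    {"x":0,"y":0,"z":-0.03,"rx":0,"ry":0,"rz":0,"fingers":70}
  ]
}}

```text
t: 10.45
tcp_pos: [0.4527, -0.2495, 0.0168]
tool_rot: [179.8, 0.1, 80.0]
wrist_force: [0.3, -0.1, 0.2]
width: 0.0702
```

Emit:
{"fn": "step_arm", "kwargs": {
  "increments": [
    {"x":0,"y":0,"z":-0.5,"rx":0,"ry":0,"rz":0,"fingers":70},
    {"x":0,"y":0,"z":-1.2,"rx":0,"ry":0,"rz":0,"fingers":70},
    {"x":0,"y":0,"z":-2,"rx":0,"ry":0,"rz":0,"fingers":85},
    {"x":0,"y":0,"z":-3,"rx":0,"ry":0,"rz":0,"fingers":85},
    {"x":0,"y":0,"z":-4,"rx":0,"ry":0,"rz":0,"fingers":85},
    {"x":0,"y":0,"z":-5,"rx":0,"ry":0,"rz":0,"fingers":85},
    {"x":0,"y":0,"z":-5.2,"rx":0,"ry":0,"rz":0,"fingers":85}
  ]
}}

```text
t: 11.15
tcp_pos: [0.4544, -0.2497, 0.2297]
tool_rot: [179.3, 0.3, 80.0]
wrist_force: [0.9, -1.1, 1.3]
width: 0.085
```

Run:
```python
from h import *
for n in('top','scene'):
    P=camera(n); H=hsv(P);red=((H[...,0]<8)|(H[...,0]>172))&(H[...,1]>150)&(H[...,2]>50)
    c=proj(P,(.453,-.25,.06)).astype(int);r=np.zeros_like(red);r[c[1]-15:c[1]+15,c[0]-15:c[0]+15]=1;r&=red
    ys,xs=np.nonzero(r);print('jar',len(xs),at_z(P,(xs.mean(),ys.mean()),.057))
    for t in('brush_mid','tabbox_mid','tin_mid'):
        for m in silhouettes(P,t)[:2]: print(n,t,round(m['score'],2),m['pixels'].sum(),m['bbox'])
    yl=(H[...,0]>18)&(H[...,0]<32)&(H[...,1]>120)
    c=proj(P,(.449,.23,.12)).astype(int);r=np.zeros_like(yl);r[c[1]-25:c[1]+25,c[0]-25:c[0]+25]=1;r&=yl
    print('brush',r.sum(),rect(P,r,.132)); save(r*np.uint8(255)[...,None]*np.ones(3,np.uint8) if 0 else cv2.resize(P['img'][c[1]-30:c[1]+40,c[0]-35:c[0]+35],(400,400)),'b_%s.png'%n)
cv2.imwrite('pics/b.png',np.hstack([cv2.imread('pics/b_top.png'),cv2.imread('pics/b_scene.png')]))
plan([(.53,-.02,.27,100)])
```

```text
jar 19 [ 0.44906802 -0.24847195  0.057     ]
top brush_mid 0.82 407 [244.9, 222.2, 267.9, 251.0]
top brush_mid 0.67 982 [349.3, 172.5, 387.0, 214.5]
top tabbox_mid 0.78 246 [241.0, 222.9, 268.6, 257.2]
top tabbox_mid 0.73 674 [141.6, 262.8, 173.7, 296.6]
top tin_mid 0.54 255 [241.4, 220.0, 275.4, 264.9]
brush 383 [445.4 230.2  80.2  45.3 -14.8]
jar 93 [ 0.45167752 -0.25166791  0.057     ]
scene brush_mid 0.85 795 [360.1, 254.2, 397.8, 287.2]
scene tabbox_mid 0.87 874 [347.0, 270.2, 397.0, 302.8]
scene tabbox_mid 0.63 1442 [494.0, 324.7, 524.6, 377.5]
scene tin_mid 0.62 887 [340.7, 287.4, 400.2, 314.9]
brush 639 [455.7 238.4  89.5  64.5 -15.1]
t 11.55 tcp [ 0.4512 -0.2485  0.2233] rpy [1.7991e+02 9.0000e-02 8.0020e+01] w 0.0849 F [-0.4  0.8 -1.3] q [ 43.  15. -24. 110.   7.  57.   5.]
(0.53, -0.02, 0.27, 100) -> x 5.966 y 0.953 z -1.175 rx 0.01 ry 0.02 rz -4.00
```

View pics/b.png

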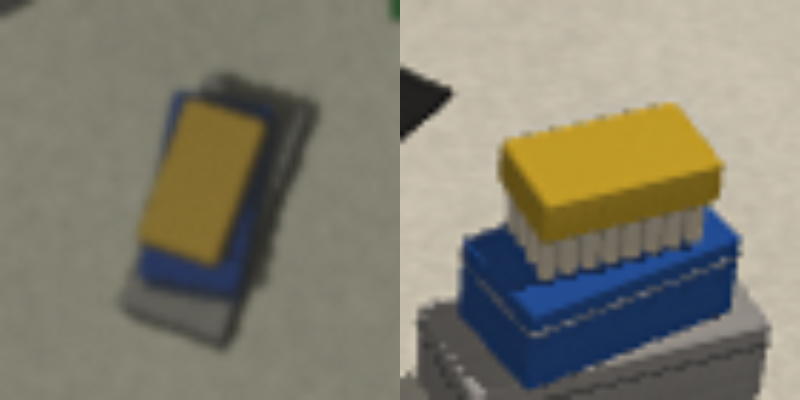

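Emit:
{"fn": "step_arm", "kwargs": {
  "increments": [
    {"x":5.97,"y":0.95,"z":-1.2,"rx":0,"ry":0,"rz":-8,"fingers":85},
    {"x":5.97,"y":0.95,"z":-1.2,"rx":0,"ry":0,"rz":-8,"fingers":85},
    {"x":5.97,"y":0.95,"z":-1.2,"rx":0,"ry":0,"rz":-8,"fingers":85},
    {"x":5.97,"y":0.95,"z":-1.2,"rx":0,"ry":0,"rz":-8,"fingers":85},
    {"x":5.97,"y":0.95,"z":-1.2,"rx":0,"ry":0,"rz":-8,"fingers":85},
    {"x":5.97,"y":0.95,"z":-1.2,"rx":0,"ry":0,"rz":-8,"fingers":85},
    {"x":5.97,"y":0.95,"z":-1.2,"rx":0,"ry":0,"rz":-8,"fingers":85}
  ]
}}

```text
t: 12.25
tcp_pos: [0.5305, -0.019, 0.2717]
tool_rot: [180.0, 0.2, 120.1]
wrist_force: [-0.0, -0.6, -0.8]
width: 0.085
```

Run:
```python
from h import *
plan([(.447,.230,.2,165.2)])
```

```text
t 12.25 tcp [ 0.5305 -0.019   0.2717] rpy [179.95   0.21 120.15] w 0.0850 F [-0.  -0.6 -0.8] q [ 27.  15. -38. 104.  11.  64.  16.]
(0.447, 0.23, 0.2, 165.2) -> x 6.438 y 1.318 z 1.771 rx -0.01 ry 0.04 rz -9.01
```

Emit:
{"fn": "step_arm", "kwargs": {
  "increments": [
    {"x":6.44,"y":1.32,"z":1.77,"rx":0,"ry":0.04,"rz":-9,"fingers":85},
    {"x":6.44,"y":1.32,"z":1.77,"rx":0,"ry":0.04,"rz":-9,"fingers":85},
    {"x":6.44,"y":1.32,"z":1.77,"rx":0,"ry":0.04,"rz":-9,"fingers":85},
    {"x":6.44,"y":1.32,"z":1.77,"rx":0,"ry":0.04,"rz":-9,"fingers":85},
    {"x":6.44,"y":1.32,"z":1.77,"rx":0,"ry":0.04,"rz":-9,"fingers":85},
    {"x":6.44,"y":1.32,"z":1.77,"rx":0,"ry":0.04,"rz":-9,"fingers":85},
    {"x":6.44,"y":1.32,"z":1.77,"rx":0,"ry":0.04,"rz":-9,"fingers":85},
    {"x":6.44,"y":1.32,"z":1.77,"rx":0,"ry":0.04,"rz":-9,"fingers":85}
  ]
}}

```text
t: 13.05
tcp_pos: [0.448, 0.2273, 0.1997]
tool_rot: [-179.8, 0.0, 164.9]
wrist_force: [0.8, -0.6, -0.2]
width: 0.0849
```

Run:
```python
from h import *
plan([(.447,.230,.099,165.2)])
```

```text
t 13.05 tcp [0.448  0.2273 0.1997] rpy [-1.7984e+02  2.0000e-02  1.6487e+02] w 0.0849 F [ 0.8 -0.6 -0.2] q [  9.  21. -51. 112.  19.  57.  23.]
(0.447, 0.23, 0.099, 165.2) -> x 0.043 y 0.065 z 2.516 rx -0.03 ry 0.00 rz -0.07
```

Emit:
{"fn": "step_arm", "kwargs": {
  "increments": [
    {"x":0.04,"y":0.06,"z":0.5,"rx":0,"ry":0,"rz":-0.07,"fingers":85},
    {"x":0.04,"y":0.06,"z":1.0,"rx":0,"ry":0,"rz":-0.07,"fingers":85},
    {"x":0.04,"y":0.06,"z":1.5,"rx":0,"ry":0,"rz":-0.07,"fingers":85},
    {"x":0.04,"y":0.06,"z":2.0,"rx":0,"ry":0,"rz":-0.07,"fingers":85},
    {"x":0.04,"y":0.06,"z":2.4,"rx":0,"ry":0,"rz":-0.07,"fingers":85},
    {"x":0.04,"y":0.06,"z":2.52,"rx":0,"ry":0,"rz":-0.07,"fingers":85},
    {"x":0.04,"y":0.06,"z":2.52,"rx":0,"ry":0,"rz":-0.07,"fingers":60},
    {"x":0.04,"y":0.06,"z":2.52,"rx":0,"ry":0,"rz":-0.07,"fingers":60}
  ]
}}

```text
t: 13.85
tcp_pos: [0.4476, 0.2317, 0.1004]
tool_rot: [-180.0, 0.1, 165.3]
wrist_force: [0.2, 0.7, 0.3]
width: 0.0603
```

Emit:
{"fn": "step_arm", "kwargs": {
  "increments": [
    {"x":0,"y":0,"z":0,"rx":0,"ry":0,"rz":0,"fingers":50},
    {"x":0,"y":0,"z":0,"rx":0,"ry":0,"rz":0,"fingers":36},
    {"x":0,"y":0,"z":0,"rx":0,"ry":0,"rz":0,"fingers":36},
    {"x":0,"y":0,"z":0,"rx":0,"ry":0,"rz":0,"fingers":36},
    {"x":0,"y":0,"z":0,"rx":0,"ry":0,"rz":0,"fingers":36}
  ]
}}

```text
t: 14.35
tcp_pos: [0.4476, 0.2319, 0.1006]
tool_rot: [-180.0, 0.2, 165.3]
wrist_force: [-0.7, -1.0, 6.0]
width: 0.0458
```

Emit:
{"fn": "step_arm", "kwargs": {
  "increments": [
    {"x":0,"y":0,"z":-0.1,"rx":0,"ry":0,"rz":0,"fingers":36},
    {"x":0,"y":0,"z":-0.4,"rx":0,"ry":0,"rz":0,"fingers":36},
    {"x":0,"y":0,"z":-0.9,"rx":0,"ry":0,"rz":0,"fingers":36},
    {"x":0,"y":0,"z":-1.3,"rx":0,"ry":0,"rz":0,"fingers":36},
    {"x":0,"y":0,"z":-1.5,"rx":0,"ry":0,"rz":0,"fingers":36},
    {"x":0,"y":0,"z":-1.5,"rx":0,"ry":0,"rz":0,"fingers":36}
  ]
}}

```text
t: 14.95
tcp_pos: [0.4476, 0.2322, 0.1611]
tool_rot: [180.0, 0.2, 165.3]
wrist_force: [-0.0, 0.1, -0.7]
width: 0.0455
```

Run:
```python
from h import *
plan([(.638,.112,.12,185.5),(.638,.112,.06,185.5)])
P=camera('scene');c=proj(P,(.449,.23,.13)).astype(int);save(cv2.resize(P['img'][c[1]-50:c[1]+50,c[0]-50:c[0]+50],(400,400)),'b2.png')
```

```text
t 14.95 tcp [0.4476 0.2322 0.1611] rpy [179.97   0.2  165.35] w 0.0455 F [-0.   0.1 -0.7] q [  6.  24. -50. 114.  23.  53.  20.]
(0.638, 0.112, 0.12, 185.5) -> x -5.361 y -1.705 z 1.045 rx -0.00 ry 0.04 rz -4.03
(0.638, 0.112, 0.06, 185.5) -> x -0.000 y -0.000 z 1.500 rx 0.00 ry 0.00 rz 0.00
```

View pics/b2.png

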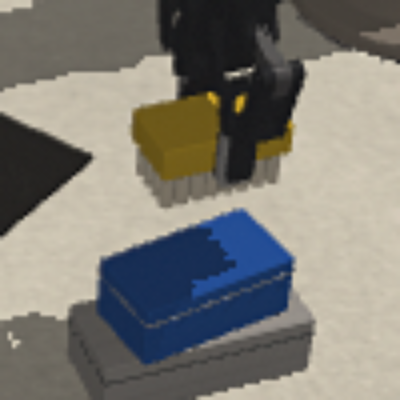

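Emit:
{"fn": "step_arm", "kwargs": {
  "increments": [
    {"x":-0.67,"y":-0.21,"z":0,"rx":0,"ry":0,"rz":-0.5,"fingers":36},
    {"x":-1.34,"y":-0.42,"z":0,"rx":0,"ry":0,"rz":-1,"fingers":36},
    {"x":-2,"y":-0.64,"z":0.1,"rx":0,"ry":0,"rz":-1.5,"fingers":36},
    {"x":-2.7,"y":-0.85,"z":0.2,"rx":0,"ry":0,"rz":-2,"fingers":36},
    {"x":-3.4,"y":-1.06,"z":0.4,"rx":0,"ry":0,"rz":-2.5,"fingers":36},
    {"x":-4.1,"y":-1.3,"z":0.6,"rx":0,"ry":0,"rz":-3,"fingers":36},
    {"x":-4.75,"y":-1.5,"z":0.8,"rx":0,"ry":0,"rz":-3.5,"fingers":36},
    {"x":-5.36,"y":-1.7,"z":1,"rx":0,"ry":0.04,"rz":-4.03,"fingers":36}
  ]
}}

```text
t: 15.8
tcp_pos: [0.6375, 0.1106, 0.1183]
tool_rot: [-179.9, -0.3, -174.4]
wrist_force: [0.2, 0.6, -0.4]
width: 0.0455
```

Emit:
{"fn": "step_arm", "kwargs": {
  "increments": [
    {"x":0,"y":0,"z":0.5,"rx":0,"ry":0,"rz":0,"fingers":36},
    {"x":0,"y":0,"z":1,"rx":0,"ry":0,"rz":0,"fingers":36},
    {"x":0,"y":0,"z":1.5,"rx":0,"ry":0,"rz":0,"fingers":36},
    {"x":0,"y":0,"z":1.5,"rx":0,"ry":0,"rz":0,"fingers":36}
  ]
}}

```text
t: 16.2
tcp_pos: [0.6339, 0.1115, 0.0561]
tool_rot: [-179.9, -0.5, -174.4]
wrist_force: [-0.3, 0.1, -1.3]
width: 0.0454
```

Run:
```python
from h import *
plan([(.638,.112,.0185,185.5)])
P=camera('scene');c=proj(P,(.638,.112,.05)).astype(int);save(cv2.resize(P['img'][c[1]-50:c[1]+50,c[0]-50:c[0]+50],(400,400)),'b3.png')
```

```text
t 16.20 tcp [0.6339 0.1115 0.0561] rpy [-179.91   -0.52 -174.39] w 0.0454 F [-0.3  0.1 -1.3] q [ 15.  44. -44.  98.  36.  54.  52.]
(0.638, 0.112, 0.0185, 185.5) -> x -0.111 y 0.005 z 0.938 rx -0.02 ry -0.10 rz 0.02
```

View pics/b3.png

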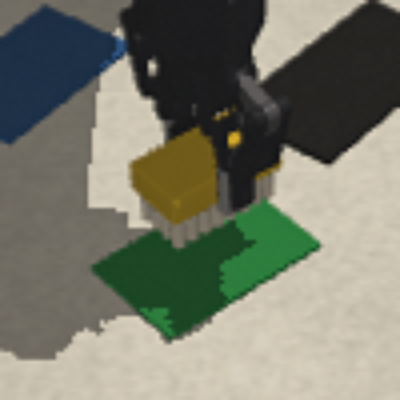

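Emit:
{"fn": "step_arm", "kwargs": {
  "increments": [
    {"x":-0.11,"y":0,"z":0.4,"rx":0,"ry":-0.1,"rz":0,"fingers":36},
    {"x":-0.11,"y":0,"z":0.7,"rx":0,"ry":-0.1,"rz":0,"fingers":36},
    {"x":-0.11,"y":0,"z":0.87,"rx":0,"ry":-0.1,"rz":0,"fingers":36},
    {"x":-0.11,"y":0,"z":0.92,"rx":0,"ry":-0.1,"rz":0,"fingers":36},
    {"x":-0.11,"y":0,"z":0.92,"rx":0,"ry":-0.1,"rz":0,"fingers":36},
    {"x":-0.11,"y":0,"z":0.92,"rx":0,"ry":-0.1,"rz":0,"fingers":36}
  ]
}}

```text
t: 16.85
tcp_pos: [0.6416, 0.1123, 0.0237]
tool_rot: [-180.0, 0.4, -174.5]
wrist_force: [0.5, 0.5, -0.8]
width: 0.0455
```

Emit:
{"fn": "step_arm", "kwargs": {
  "increments": [
    {"x":0,"y":0,"z":0,"rx":0,"ry":0,"rz":0,"fingers":36},
    {"x":0,"y":0,"z":0,"rx":0,"ry":0,"rz":0,"fingers":36}
  ]
}}

```text
t: 17.05
tcp_pos: [0.6416, 0.1122, 0.0237]
tool_rot: [-180.0, 0.4, -174.5]
wrist_force: [0.2, 0.0, -1.3]
width: 0.0455
```

Run:
```python
from h import *
plan([(.638,.112,.0175,185.5)])
```

```text
t 17.05 tcp [0.6416 0.1122 0.0237] rpy [-179.96    0.39 -174.49] w 0.0455 F [ 0.2  0.  -1.3] q [ 14.  46. -42.  99.  39.  51.  50.]
(0.638, 0.112, 0.0175, 185.5) -> x 0.091 y 0.004 z 0.154 rx -0.01 ry 0.08 rz 0.00
```

Emit:
{"fn": "step_arm", "kwargs": {
  "increments": [
    {"x":0.05,"y":0,"z":0.05,"rx":0,"ry":0.04,"rz":0,"fingers":36},
    {"x":0.09,"y":0,"z":0.1,"rx":0,"ry":0.06,"rz":0,"fingers":36},
    {"x":0.09,"y":0,"z":0.15,"rx":0,"ry":0.06,"rz":0,"fingers":36},
    {"x":0.09,"y":0,"z":0.15,"rx":0,"ry":0.06,"rz":0,"fingers":36}
  ]
}}

```text
t: 17.45
tcp_pos: [0.6374, 0.1117, 0.0177]
tool_rot: [-179.9, 0.0, -174.5]
wrist_force: [-4.0, -1.3, 6.2]
width: 0.0455
```

Contact (Fz rose to +6 N). Release and retreat.

Emit:
{"fn": "step_arm", "kwargs": {
  "increments": [
    {"x":0,"y":0,"z":0,"rx":0,"ry":0,"rz":0,"fingers":55},
    {"x":0,"y":0,"z":0,"rx":0,"ry":0,"rz":0,"fingers":75},
    {"x":0,"y":0,"z":0,"rx":0,"ry":0,"rz":0,"fingers":75},
    {"x":0,"y":0,"z":0,"rx":0,"ry":0,"rz":0,"fingers":75},
    {"x":0,"y":0,"z":0,"rx":0,"ry":0,"rz":0,"fingers":75}
  ]
}}

```text
t: 17.95
tcp_pos: [0.6378, 0.1118, 0.0171]
tool_rot: [-180.0, 0.0, -174.5]
wrist_force: [0.9, -0.3, 0.1]
width: 0.0749
```

Emit:
{"fn": "step_arm", "kwargs": {
  "increments": [
    {"x":0,"y":0,"z":-0.4,"rx":0,"ry":0,"rz":0,"fingers":75},
    {"x":0,"y":0,"z":-1,"rx":0,"ry":0,"rz":0,"fingers":85},
    {"x":0,"y":-0.5,"z":-2,"rx":0,"ry":0,"rz":0,"fingers":85},
    {"x":0,"y":-2,"z":-3,"rx":0,"ry":0,"rz":0,"fingers":85},
    {"x":0,"y":-3,"z":-4,"rx":0,"ry":0,"rz":0,"fingers":85},
    {"x":0,"y":-4,"z":-4.5,"rx":0,"ry":0,"rz":0,"fingers":85},
    {"x":0,"y":-5,"z":-4.5,"rx":0,"ry":0,"rz":0,"fingers":85}
  ]
}}

```text
t: 18.65
tcp_pos: [0.6574, -0.0768, 0.2005]
tool_rot: [-180.0, 0.4, -174.3]
wrist_force: [0.8, -0.2, -0.5]
width: 0.0851
```

Run:
```python
from h import *
plan([(.447,.23,.2,170)])
for n in('top','scene'):
    P=camera(n); H=hsv(P)
    yl=(H[...,0]>18)&(H[...,0]<32)&(H[...,1]>120)
    c=proj(P,(.638,.112,.04)).astype(int);r=np.zeros_like(yl);r[c[1]-25:c[1]+25,c[0]-25:c[0]+25]=1;r&=yl
    if r.any(): print(n,'brush',r.sum(),rect(P,r,.049))
    bl=(H[...,0]>100)&(H[...,0]<125)&(H[...,1]>120)
    c=proj(P,(.447,.23,.08)).astype(int);r=np.zeros_like(bl);r[c[1]-28:c[1]+28,c[0]-28:c[0]+28]=1;r&=bl
    if r.any(): print(n,'box',r.sum(),rect(P,r,.088))
    save(cv2.resize(P['img'][c[1]-40:c[1]+40,c[0]-30:c[0]+50] if n=='top' else P['img'][c[1]-35:c[1]+65,c[0]-80:c[0]+20],(400,400)),'x_%s.png'%n)
cv2.imwrite('pics/x.png',np.hstack([cv2.imread('pics/x_top.png'),cv2.imread('pics/x_scene.png')]))
```

```text
t 18.65 tcp [ 0.6574 -0.0768  0.2005] rpy [-179.96    0.41 -174.34] w 0.0851 F [ 0.8 -0.2 -0.5] q [ 34.  36. -49.  91.  29.  66.  75.]
(0.447, 0.23, 0.2, 170) -> x 4.478 y 8.151 z -0.024 rx 0.00 ry 0.08 rz 3.13
top brush 360 [635.1 111.   84.3  45.5   4.4]
top box 531 [447.6 232.3 102.9  51.2  -6.3]
scene brush 612 [642.7 119.8  90.6  60.5   5.5]
scene box 1166 [465.5 247.5 128.2  88.1  -6.4]
```

View pics/x.png

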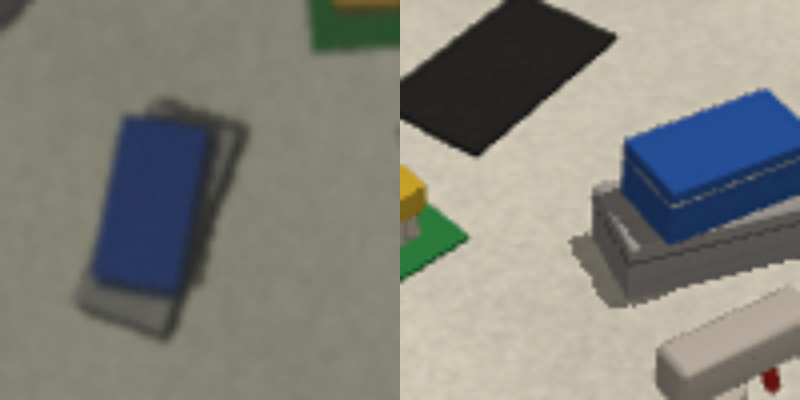

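Emit:
{"fn": "step_arm", "kwargs": {
  "increments": [
    {"x":4.48,"y":8.2,"z":0,"rx":0,"ry":0.08,"rz":2.4,"fingers":85},
    {"x":4.48,"y":8.2,"z":0,"rx":0,"ry":0.08,"rz":2.4,"fingers":85},
    {"x":4.48,"y":8.2,"z":0,"rx":0,"ry":0.08,"rz":2.4,"fingers":85},
    {"x":4.48,"y":8.2,"z":0,"rx":0,"ry":0.08,"rz":2.4,"fingers":85},
    {"x":4.48,"y":8.2,"z":0,"rx":0,"ry":0.08,"rz":2.4,"fingers":85},
    {"x":4.48,"y":8.2,"z":0,"rx":0,"ry":0.08,"rz":2.4,"fingers":85},
    {"x":4.48,"y":8.2,"z":0,"rx":0,"ry":0.08,"rz":2.4,"fingers":85},
    {"x":4.48,"y":8.2,"z":0,"rx":0,"ry":0.08,"rz":2.4,"fingers":85}
  ]
}}

```text
t: 19.55
tcp_pos: [0.4426, 0.2364, 0.1963]
tool_rot: [180.0, -0.3, 173.9]
wrist_force: [0.8, 1.1, 0.4]
width: 0.0848
```

Emit:
{"fn": "step_arm", "kwargs": {
  "increments": [
    {"x":0,"y":0,"z":0.8,"rx":0,"ry":0,"rz":0,"fingers":85},
    {"x":0,"y":0,"z":1.6,"rx":0,"ry":0,"rz":0,"fingers":85},
    {"x":0,"y":0,"z":1.8,"rx":0,"ry":0,"rz":0,"fingers":85},
    {"x":0,"y":0,"z":1.8,"rx":0,"ry":0,"rz":0,"fingers":85}
  ]
}}

```text
t: 19.95
tcp_pos: [0.4449, 0.2318, 0.1227]
tool_rot: [-179.9, -0.4, 173.5]
wrist_force: [0.2, 0.4, 0.5]
width: 0.0852
```

Run:
```python
from h import *
plan([(.448,.232,.056,173.7)])
```

```text
t 19.95 tcp [0.4449 0.2318 0.1227] rpy [-179.88   -0.43  173.54] w 0.0852 F [0.2 0.4 0.5] q [  6.  28. -51. 115.  28.  50.  24.]
(0.448, 0.232, 0.056, 173.7) -> x -0.090 y 0.016 z 1.666 rx -0.02 ry -0.09 rz -0.03
```

Emit:
{"fn": "step_arm", "kwargs": {
  "increments": [
    {"x":-0.09,"y":0,"z":0.4,"rx":0,"ry":-0.09,"rz":0,"fingers":85},
    {"x":-0.09,"y":0,"z":0.8,"rx":0,"ry":-0.09,"rz":0,"fingers":85},
    {"x":-0.09,"y":0,"z":1.2,"rx":0,"ry":-0.09,"rz":0,"fingers":85},
    {"x":-0.09,"y":0,"z":1.5,"rx":0,"ry":-0.09,"rz":0,"fingers":85},
    {"x":-0.09,"y":0,"z":1.63,"rx":0,"ry":-0.09,"rz":0,"fingers":85},
    {"x":-0.09,"y":0,"z":1.63,"rx":0,"ry":-0.09,"rz":0,"fingers":68},
    {"x":-0.09,"y":0,"z":1.63,"rx":0,"ry":-0.09,"rz":0,"fingers":62},
    {"x":-0.09,"y":0,"z":1.63,"rx":0,"ry":-0.09,"rz":0,"fingers":62}
  ],
  "squeeze": 40
}}

```text
t: 20.75
tcp_pos: [0.4491, 0.2319, 0.0582]
tool_rot: [-180.0, 0.2, 173.5]
wrist_force: [0.1, -0.6, 0.5]
width: 0.0617
```

Emit:
{"fn": "step_arm", "kwargs": {
  "increments": [
    {"x":0,"y":0,"z":0,"rx":0,"ry":0,"rz":0,"fingers":56},
    {"x":0,"y":0,"z":0,"rx":0,"ry":0,"rz":0,"fingers":46},
    {"x":0,"y":0,"z":0,"rx":0,"ry":0,"rz":0,"fingers":46},
    {"x":0,"y":0,"z":0,"rx":0,"ry":0,"rz":0,"fingers":46},
    {"x":0,"y":0,"z":0,"rx":0,"ry":0,"rz":0,"fingers":46}
  ]
}}

```text
t: 21.25
tcp_pos: [0.4493, 0.2322, 0.0585]
tool_rot: [-180.0, 0.2, 173.5]
wrist_force: [-0.9, 0.3, 5.8]
width: 0.0557
```

Emit:
{"fn": "step_arm", "kwargs": {
  "increments": [
    {"x":0,"y":0,"z":-0.1,"rx":0,"ry":0,"rz":0,"fingers":46},
    {"x":0,"y":0,"z":-0.4,"rx":0,"ry":0,"rz":0,"fingers":46},
    {"x":0,"y":0,"z":-0.9,"rx":0,"ry":0,"rz":0,"fingers":46},
    {"x":0,"y":0,"z":-1.4,"rx":0,"ry":0,"rz":0,"fingers":46},
    {"x":0,"y":0,"z":-1.8,"rx":0,"ry":0,"rz":0,"fingers":46},
    {"x":0,"y":0,"z":-2.0,"rx":0,"ry":0,"rz":0,"fingers":46},
    {"x":0,"y":0,"z":-2.0,"rx":0,"ry":0,"rz":0,"fingers":46}
  ]
}}

```text
t: 21.95
tcp_pos: [0.4492, 0.2318, 0.1388]
tool_rot: [-180.0, 0.2, 173.5]
wrist_force: [0.2, -0.5, -1.5]
width: 0.0553
```

Run:
```python
from h import *
plan([(.547,.057,.13,187),(.646,-.117,.11,201),(.646,-.117,.05,201)])
P=camera('scene');c=proj(P,(.449,.23,.1)).astype(int);save(cv2.resize(P['img'][c[1]-50:c[1]+50,c[0]-50:c[0]+50],(400,400)),'x2.png')
```

```text
t 21.95 tcp [0.4492 0.2318 0.1388] rpy [-179.97    0.22  173.49] w 0.0553 F [ 0.2 -0.5 -1.5] q [  7.  26. -51. 115.  27.  51.  25.]
(0.547, 0.057, 0.13, 187) -> x -2.924 y -4.065 z 0.233 rx -0.01 ry 0.04 rz -2.70
(0.646, -0.117, 0.11, 201) -> x -1.926 y -4.619 z 0.500 rx -0.00 ry 0.00 rz -2.80
(0.646, -0.117, 0.05, 201) -> x 0.000 y -0.000 z 1.500 rx 0.00 ry 0.00 rz 0.00
```

View pics/x2.png

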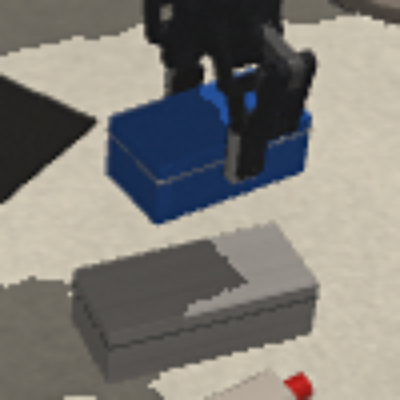

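Emit:
{"fn": "step_arm", "kwargs": {
  "increments": [
    {"x":-0.36,"y":-0.5,"z":0,"rx":0,"ry":0,"rz":-0.3,"fingers":46},
    {"x":-0.73,"y":-1.0,"z":0,"rx":0,"ry":0,"rz":-0.7,"fingers":46},
    {"x":-1.1,"y":-1.5,"z":0,"rx":0,"ry":0,"rz":-1,"fingers":46},
    {"x":-1.46,"y":-2.0,"z":0,"rx":0,"ry":0,"rz":-1.3,"fingers":46},
    {"x":-1.8,"y":-2.5,"z":0,"rx":0,"ry":0,"rz":-1.7,"fingers":46},
    {"x":-2.2,"y":-3.05,"z":0,"rx":0,"ry":0,"rz":-2,"fingers":46},
    {"x":-2.55,"y":-3.6,"z":0,"rx":0,"ry":0,"rz":-2.3,"fingers":46},
    {"x":-2.92,"y":-4.07,"z":0,"rx":0,"ry":0.04,"rz":-2.7,"fingers":46}
  ]
}}

```text
t: 22.8
tcp_pos: [0.5457, 0.055, 0.1368]
tool_rot: [-179.9, -0.2, -172.9]
wrist_force: [0.5, 0.3, -1.9]
width: 0.0556
```

Emit:
{"fn": "step_arm", "kwargs": {
  "increments": [
    {"x":-0.24,"y":-0.58,"z":0,"rx":0,"ry":0,"rz":-0.3,"fingers":46},
    {"x":-0.48,"y":-1.16,"z":0,"rx":0,"ry":0,"rz":-0.7,"fingers":46},
    {"x":-0.72,"y":-1.74,"z":0,"rx":0,"ry":0,"rz":-1,"fingers":46},
    {"x":-0.96,"y":-2.3,"z":0.1,"rx":0,"ry":0,"rz":-1.4,"fingers":46},
    {"x":-1.2,"y":-2.9,"z":0.2,"rx":0,"ry":0,"rz":-1.8,"fingers":46},
    {"x":-1.44,"y":-3.5,"z":0.4,"rx":0,"ry":0,"rz":-2.1,"fingers":46},
    {"x":-1.7,"y":-4.1,"z":0.6,"rx":0,"ry":0,"rz":-2.5,"fingers":46},
    {"x":-1.93,"y":-4.6,"z":0.7,"rx":0,"ry":0,"rz":-2.8,"fingers":46}
  ]
}}

```text
t: 23.6
tcp_pos: [0.6445, -0.1184, 0.1076]
tool_rot: [180.0, -0.3, -159.0]
wrist_force: [-0.5, -0.5, -3.0]
width: 0.0552
```

Emit:
{"fn": "step_arm", "kwargs": {
  "increments": [
    {"x":0,"y":0,"z":0.5,"rx":0,"ry":0,"rz":0,"fingers":46},
    {"x":0,"y":0,"z":1,"rx":0,"ry":0,"rz":0,"fingers":46},
    {"x":0,"y":0,"z":1.4,"rx":0,"ry":0,"rz":0,"fingers":46},
    {"x":0,"y":0,"z":1.4,"rx":0,"ry":0,"rz":0,"fingers":46}
  ]
}}

```text
t: 24.0
tcp_pos: [0.6424, -0.1153, 0.0505]
tool_rot: [179.9, -0.4, -158.9]
wrist_force: [-0.3, -0.3, -2.3]
width: 0.0555
```

Run:
```python
from h import *
plan([(.646,-.117,.024,201)])
P=camera('scene');c=proj(P,(.646,-.117,.05)).astype(int);save(cv2.resize(P['img'][c[1]-50:c[1]+50,c[0]-50:c[0]+50],(400,400)),'x3.png')
```

```text
t 24.00 tcp [ 0.6424 -0.1153  0.0505] rpy [ 179.87   -0.42 -158.87] w 0.0555 F [-0.3 -0.3 -2.3] q [ 36.  46. -47.  97.  39.  56.  86.]
(0.646, -0.117, 0.024, 201) -> x -0.075 y -0.073 z 0.662 rx 0.03 ry -0.08 rz 0.03
```

View pics/x3.png

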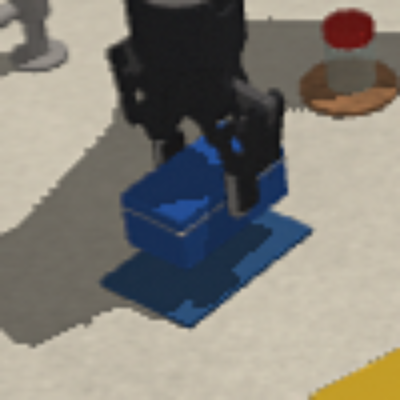

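Emit:
{"fn": "step_arm", "kwargs": {
  "increments": [
    {"x":-0.06,"y":-0.06,"z":0.3,"rx":0,"ry":-0.05,"rz":0,"fingers":46},
    {"x":-0.06,"y":-0.06,"z":0.55,"rx":0,"ry":-0.05,"rz":0,"fingers":46},
    {"x":-0.06,"y":-0.06,"z":0.62,"rx":0,"ry":-0.05,"rz":0,"fingers":46},
    {"x":-0.06,"y":-0.06,"z":0.62,"rx":0,"ry":-0.05,"rz":0,"fingers":46}
  ]
}}

```text
t: 24.45
tcp_pos: [0.6479, -0.118, 0.0288]
tool_rot: [-180.0, 0.1, -159.0]
wrist_force: [-0.1, 0.1, -1.3]
width: 0.0554
```

Run:
```python
from h import *
plan([(.646,-.117,.019,201)])
```

```text
t 24.45 tcp [ 0.6479 -0.118   0.0288] rpy [-1.7998e+02  8.0000e-02 -1.5898e+02] w 0.0554 F [-0.1  0.1 -1.3] q [ 36.  48. -46.  97.  41.  54.  85.]
(0.646, -0.117, 0.019, 201) -> x 0.034 y 0.041 z 0.245 rx -0.00 ry 0.02 rz 0.00
```

Emit:
{"fn": "step_arm", "kwargs": {
  "increments": [
    {"x":0.03,"y":0.04,"z":0.1,"rx":0,"ry":0.02,"rz":0,"fingers":46},
    {"x":0.03,"y":0.04,"z":0.17,"rx":0,"ry":0.02,"rz":0,"fingers":46},
    {"x":0.03,"y":0.04,"z":0.22,"rx":0,"ry":0.02,"rz":0,"fingers":46},
    {"x":0.03,"y":0.04,"z":0.24,"rx":0,"ry":0.02,"rz":0,"fingers":46},
    {"x":0.03,"y":0.04,"z":0.24,"rx":0,"ry":0.02,"rz":0,"fingers":46}
  ]
}}

```text
t: 24.95
tcp_pos: [0.6467, -0.117, 0.0199]
tool_rot: [-180.0, 0.0, -159.0]
wrist_force: [-0.6, 0.3, -1.8]
width: 0.0553
```

Emit:
{"fn": "step_arm", "kwargs": {
  "increments": [
    {"x":0,"y":0,"z":0.04,"rx":0,"ry":0,"rz":0,"fingers":46},
    {"x":0,"y":0,"z":0.04,"rx":0,"ry":0,"rz":0,"fingers":46},
    {"x":0,"y":0,"z":0.04,"rx":0,"ry":0,"rz":0,"fingers":46}
  ]
}}

```text
t: 25.25
tcp_pos: [0.6468, -0.117, 0.0196]
tool_rot: [-179.9, 0.0, -159.0]
wrist_force: [-4.0, -0.4, 9.3]
width: 0.055
```

Contact; release and retreat.

Emit:
{"fn": "step_arm", "kwargs": {
  "increments": [
    {"x":0,"y":0,"z":0,"rx":0,"ry":0,"rz":0,"fingers":65},
    {"x":0,"y":0,"z":0,"rx":0,"ry":0,"rz":0,"fingers":80},
    {"x":0,"y":0,"z":0,"rx":0,"ry":0,"rz":0,"fingers":80},
    {"x":0,"y":0,"z":0,"rx":0,"ry":0,"rz":0,"fingers":80},
    {"x":0,"y":0,"z":0,"rx":0,"ry":0,"rz":0,"fingers":80}
  ]
}}

```text
t: 25.75
tcp_pos: [0.6466, -0.1169, 0.0181]
tool_rot: [-180.0, 0.0, -159.0]
wrist_force: [0.9, 0.1, 0.6]
width: 0.0803
```

Emit:
{"fn": "step_arm", "kwargs": {
  "increments": [
    {"x":0,"y":0,"z":-0.4,"rx":0,"ry":0,"rz":0,"fingers":80},
    {"x":0,"y":0,"z":-1,"rx":0,"ry":0,"rz":0,"fingers":85},
    {"x":0,"y":0,"z":-2,"rx":0,"ry":0,"rz":0,"fingers":85},
    {"x":1,"y":0,"z":-3,"rx":0,"ry":0,"rz":0,"fingers":85},
    {"x":2,"y":0,"z":-3.5,"rx":0,"ry":0,"rz":0.5,"fingers":85},
    {"x":3,"y":0,"z":-3.5,"rx":0,"ry":0,"rz":1,"fingers":85},
    {"x":4,"y":0,"z":-3.5,"rx":0,"ry":0,"rz":1,"fingers":85}
  ]
}}

```text
t: 26.45
tcp_pos: [0.4964, -0.1747, 0.1601]
tool_rot: [-179.8, 0.1, -164.0]
wrist_force: [-0.6, -1.6, 1.0]
width: 0.0848
```

Run:
```python
from h import *
plan([(.447,.23,.15,162)])
for n in('top','scene'):
    P=camera(n)
    for t,X,z in(('tin_mid',(.447,.23,.03),.044),('tabbox_mid',(.645,-.117,.03),.049)):
        c=proj(P,X)
        for m in silhouettes(P,t)[:3]:
            b=m['bbox']
            if b[0]<c[0]<b[2] and b[1]<c[1]<b[3]: print(n,t,round(m['score'],2),m['pixels'].sum(),rect(P,m['pixels'],z),np.round([*at_z(P,((b[0]+b[2])/2,(b[1]+b[3])/2),z)],3))
    c=proj(P,(.55,.06,.04)).astype(int)
    s=90 if n=='top' else 120
    save(cv2.resize(P['img'][c[1]-s//2:c[1]+s//2,c[0]-s*2//3:c[0]+s*2//3] ,(533,400)),'t_%s.png'%n)
cv2.imwrite('pics/t.png',cv2.resize(np.hstack([cv2.imread('pics/t_top.png')[:,:400],cv2.imread('pics/t_scene.png')[:,133:]]),(800,400)))
```

```text
t 26.45 tcp [ 0.4964 -0.1747  0.1601] rpy [-1.7981e+02  1.3000e-01 -1.6403e+02] w 0.0848 F [-0.6 -1.6  1. ] q [ 56.  28. -55. 111.  28.  56.  93.]
(0.447, 0.23, 0.15, 162) -> x -1.595 y 10.067 z 0.223 rx -0.03 ry 0.04 rz 6.79
top tin_mid 0.72 912 [443.8 231.7 142.   69.4 -15. ] [0.434 0.226 0.044]
top tabbox_mid 0.8 573 [ 639.9 -113.9  109.4   59.9   19.6] [ 0.641 -0.116  0.049]
scene tin_mid 0.58 1622 [463.2 246.6 152.4  97.7 -16.1] [0.469 0.249 0.044]
scene tabbox_mid 0.81 920 [656.4 -95.2 134.5  93.8  21.1] [ 0.659 -0.093  0.049]
```

View pics/t.png

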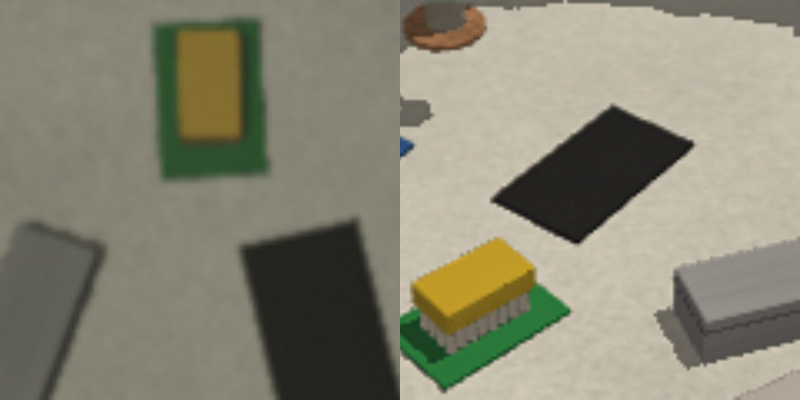

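Emit:
{"fn": "step_arm", "kwargs": {
  "increments": [
    {"x":-1.62,"y":10.1,"z":0.2,"rx":0,"ry":0.04,"rz":6.3,"fingers":85},
    {"x":-1.62,"y":10.1,"z":0.2,"rx":0,"ry":0.04,"rz":6.3,"fingers":85},
    {"x":-1.62,"y":10.1,"z":0.2,"rx":0,"ry":0.04,"rz":6.3,"fingers":85},
    {"x":-1.62,"y":10.1,"z":0.2,"rx":0,"ry":0.04,"rz":6.3,"fingers":85},
    {"x":-1.62,"y":10.1,"z":0.2,"rx":0,"ry":0.04,"rz":6.3,"fingers":85},
    {"x":-1.62,"y":10.1,"z":0.2,"rx":0,"ry":0.04,"rz":6.3,"fingers":85},
    {"x":-1.62,"y":10.1,"z":0.2,"rx":0,"ry":0.04,"rz":6.3,"fingers":85},
    {"x":-1.62,"y":10.1,"z":0.2,"rx":0,"ry":0.04,"rz":6.3,"fingers":85}
  ]
}}

```text
t: 27.55
tcp_pos: [0.4493, 0.2227, 0.1505]
tool_rot: [180.0, -0.1, 164.6]
wrist_force: [1.5, -0.3, -0.0]
width: 0.0854
```

Emit:
{"fn": "step_arm", "kwargs": {
  "increments": [
    {"x":0,"y":0,"z":0.8,"rx":0,"ry":0,"rz":0,"fingers":85},
    {"x":0,"y":0,"z":1.5,"rx":0,"ry":0,"rz":0,"fingers":85},
    {"x":0,"y":0,"z":1.8,"rx":0,"ry":0,"rz":0,"fingers":85},
    {"x":0,"y":0,"z":1.8,"rx":0,"ry":0,"rz":0,"fingers":85}
  ]
}}

```text
t: 27.95
tcp_pos: [0.4484, 0.2194, 0.0769]
tool_rot: [-179.9, -0.3, 164.6]
wrist_force: [-0.4, -0.5, -0.1]
width: 0.0852
```

Run:
```python
from h import *
plan([(.447,.231,.015,164.5)])
```

```text
t 27.95 tcp [0.4484 0.2194 0.0769] rpy [-179.87   -0.3   164.6 ] w 0.0852 F [-0.4 -0.5 -0.1] q [  5.  31. -47. 118.  32.  45.  12.]
(0.447, 0.231, 0.015, 164.5) -> x 0.104 y 0.273 z 1.547 rx -0.03 ry -0.06 rz 0.02
```

First the sideways correction, then down.

Emit:
{"fn": "step_arm", "kwargs": {
  "increments": [
    {"x":0.1,"y":0.27,"z":0,"rx":0,"ry":-0.06,"rz":0,"fingers":85},
    {"x":0.1,"y":0.27,"z":0.1,"rx":0,"ry":-0.06,"rz":0,"fingers":85},
    {"x":0.1,"y":0.27,"z":0.1,"rx":0,"ry":-0.06,"rz":0,"fingers":85}
  ]
}}

```text
t: 28.25
tcp_pos: [0.4488, 0.2311, 0.0748]
tool_rot: [-180.0, 0.2, 164.6]
wrist_force: [-0.2, 0.8, 0.2]
width: 0.0851
```

Run:
```python
from h import *
plan([(.447,.231,.016,164.5)])
```

```text
t 28.25 tcp [0.4488 0.2311 0.0748] rpy [-179.99    0.22  164.55] w 0.0851 F [-0.2  0.8  0.2] q [  3.  32. -47. 117.  33.  45.  10.]
(0.447, 0.231, 0.016, 164.5) -> x 0.048 y -0.013 z 1.470 rx -0.00 ry 0.04 rz 0.01
```

Emit:
{"fn": "step_arm", "kwargs": {
  "increments": [
    {"x":0.04,"y":0,"z":0.35,"rx":0,"ry":0.03,"rz":0,"fingers":85},
    {"x":0.04,"y":0,"z":0.7,"rx":0,"ry":0.03,"rz":0,"fingers":85},
    {"x":0.04,"y":0,"z":1.05,"rx":0,"ry":0.03,"rz":0,"fingers":85},
    {"x":0.04,"y":0,"z":1.3,"rx":0,"ry":0.03,"rz":0,"fingers":85},
    {"x":0.04,"y":0,"z":1.42,"rx":0,"ry":0.03,"rz":0,"fingers":85},
    {"x":0.04,"y":0,"z":1.42,"rx":0,"ry":0.03,"rz":0,"fingers":75},
    {"x":0.04,"y":0,"z":1.42,"rx":0,"ry":0.03,"rz":0,"fingers":68},
    {"x":0.04,"y":0,"z":1.42,"rx":0,"ry":0.03,"rz":0,"fingers":68}
  ],
  "squeeze": 60
}}

```text
t: 29.05
tcp_pos: [0.4473, 0.2309, 0.0178]
tool_rot: [-180.0, 0.0, 164.5]
wrist_force: [0.5, -0.5, 0.4]
width: 0.0679
```

Emit:
{"fn": "step_arm", "kwargs": {
  "increments": [
    {"x":0,"y":0,"z":0,"rx":0,"ry":0,"rz":0,"fingers":62},
    {"x":0,"y":0,"z":0,"rx":0,"ry":0,"rz":0,"fingers":52},
    {"x":0,"y":0,"z":0,"rx":0,"ry":0,"rz":0,"fingers":52},
    {"x":0,"y":0,"z":0,"rx":0,"ry":0,"rz":0,"fingers":52},
    {"x":0,"y":0,"z":0,"rx":0,"ry":0,"rz":0,"fingers":52}
  ]
}}

```text
t: 29.55
tcp_pos: [0.4477, 0.2317, 0.0185]
tool_rot: [180.0, 0.1, 164.5]
wrist_force: [-1.1, 1.2, 6.8]
width: 0.061
```

Emit:
{"fn": "step_arm", "kwargs": {
  "increments": [
    {"x":0,"y":0,"z":-0.1,"rx":0,"ry":0,"rz":0,"fingers":52},
    {"x":0,"y":0,"z":-0.3,"rx":0,"ry":0,"rz":0,"fingers":52},
    {"x":0,"y":0,"z":-0.7,"rx":0,"ry":0,"rz":0,"fingers":52},
    {"x":0,"y":0,"z":-1.1,"rx":0,"ry":0,"rz":0,"fingers":52},
    {"x":0,"y":0,"z":-1.4,"rx":0,"ry":0,"rz":0,"fingers":52},
    {"x":0,"y":0,"z":-1.5,"rx":0,"ry":0,"rz":0,"fingers":52},
    {"x":0,"y":0,"z":-1.5,"rx":0,"ry":0,"rz":0,"fingers":52}
  ]
}}

```text
t: 30.25
tcp_pos: [0.4474, 0.2306, 0.078]
tool_rot: [-180.0, 0.1, 164.5]
wrist_force: [0.2, -0.4, -3.0]
width: 0.0611
```

Run:
```python
from h import *
plan([(.461,.015,.08,198)])
P=camera('scene');c=proj(P,(.449,.23,.06)).astype(int);save(cv2.resize(P['img'][c[1]-50:c[1]+50,c[0]-50:c[0]+50],(400,400)),'t2.png')
```

```text
t 30.25 tcp [0.4474 0.2306 0.078 ] rpy [-1.7997e+02  8.0000e-02  1.6449e+02] w 0.0611 F [ 0.2 -0.4 -3. ] q [  3.  31. -47. 117.  33.  45.  11.]
(0.461, 0.015, 0.08, 198) -> x -1.769 y -5.104 z -0.045 rx -0.01 ry 0.01 rz -6.70
```

View pics/t2.png

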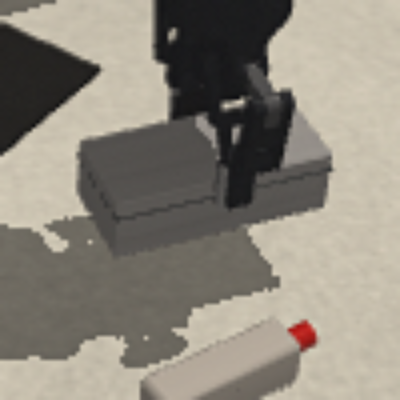

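Emit:
{"fn": "step_arm", "kwargs": {
  "increments": [
    {"x":-0.22,"y":-0.64,"z":0,"rx":0,"ry":0,"rz":-0.8,"fingers":52},
    {"x":-0.44,"y":-1.28,"z":0,"rx":0,"ry":0,"rz":-1.7,"fingers":52},
    {"x":-0.66,"y":-1.9,"z":0,"rx":0,"ry":0,"rz":-2.5,"fingers":52},
    {"x":-0.88,"y":-2.55,"z":0,"rx":0,"ry":0,"rz":-3.4,"fingers":52},
    {"x":-1.1,"y":-3.2,"z":0,"rx":0,"ry":0,"rz":-4.2,"fingers":52},
    {"x":-1.32,"y":-3.85,"z":0,"rx":0,"ry":0,"rz":-5,"fingers":52},
    {"x":-1.55,"y":-4.5,"z":0,"rx":0,"ry":0,"rz":-5.9,"fingers":52},
    {"x":-1.77,"y":-5.1,"z":0,"rx":0,"ry":0,"rz":-6.7,"fingers":52}
  ]
}}

```text
t: 31.1
tcp_pos: [0.4601, 0.0137, 0.0769]
tool_rot: [-180.0, -0.1, -161.8]
wrist_force: [-0.6, -0.0, -2.6]
width: 0.0606
```

Emit:
{"fn": "step_arm", "kwargs": {
  "increments": [
    {"x":0,"y":0,"z":0.4,"rx":0,"ry":0,"rz":0,"fingers":52},
    {"x":0,"y":0,"z":0.8,"rx":0,"ry":0,"rz":0,"fingers":52},
    {"x":0,"y":0,"z":1.0,"rx":0,"ry":0,"rz":0,"fingers":52},
    {"x":0,"y":0,"z":1.0,"rx":0,"ry":0,"rz":0,"fingers":52}
  ]
}}

```text
t: 31.5
tcp_pos: [0.4596, 0.0152, 0.0364]
tool_rot: [-180.0, -0.2, -162.0]
wrist_force: [0.4, 0.3, -2.6]
width: 0.0608
```

Run:
```python
from h import *
plan([(.461,.015,.024,198)])
P=camera('scene');c=proj(P,(.461,.015,.05)).astype(int);I=P['img'].copy()
# expected cuboid centred on the TCP, for comparison with the picture
tz=read_state()['tcp_pos'];a=np.radians(read_state()['tool_rot'][2])
big=cv2.resize(I[c[1]-50:c[1]+50,c[0]-50:c[0]+50],(500,500))
for zz in(tz[2]-.0185,tz[2]+.0255):
    pts=[]
    for u,v in((.07,.031),(.07,-.031),(-.07,-.031),(-.07,.031)):
        X=tz+np.array([u*np.cos(a)-v*np.sin(a),u*np.sin(a)+v*np.cos(a),0]);X[2]=zz
        pts.append((proj(P,X)-c+50)*5)
    cv2.polylines(big,[np.int32(pts)],True,(255,0,0),1)
save(big,'t3.png')
```

```text
t 31.50 tcp [0.4596 0.0152 0.0364] rpy [-179.99   -0.18 -161.95] w 0.0608 F [ 0.4  0.3 -2.6] q [ 32.  35. -51. 124.  42.  41.  60.]
(0.461, 0.015, 0.024, 198) -> x -0.033 y -0.016 z 0.309 rx -0.00 ry -0.04 rz 0.01
```

View pics/t3.png

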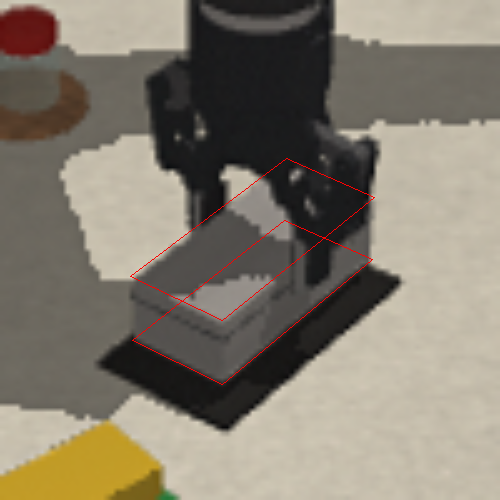

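Emit:
{"fn": "step_arm", "kwargs": {
  "increments": [
    {"x":-0.02,"y":0,"z":0.12,"rx":0,"ry":-0.02,"rz":0,"fingers":52},
    {"x":-0.02,"y":0,"z":0.2,"rx":0,"ry":-0.02,"rz":0,"fingers":52},
    {"x":-0.02,"y":0,"z":0.26,"rx":0,"ry":-0.02,"rz":0,"fingers":52},
    {"x":-0.02,"y":0,"z":0.29,"rx":0,"ry":-0.02,"rz":0,"fingers":52},
    {"x":-0.02,"y":0,"z":0.29,"rx":0,"ry":-0.02,"rz":0,"fingers":52}
  ]
}}

```text
t: 32.05
tcp_pos: [0.4615, 0.0153, 0.0259]
tool_rot: [-179.9, 0.1, -162.0]
wrist_force: [-0.9, -0.2, -2.9]
width: 0.0611
```

Emit:
{"fn": "step_arm", "kwargs": {
  "increments": [
    {"x":0,"y":0,"z":0.03,"rx":0,"ry":0,"rz":0,"fingers":52},
    {"x":0,"y":0,"z":0.06,"rx":0,"ry":0,"rz":0,"fingers":52},
    {"x":0,"y":0,"z":0.06,"rx":0,"ry":0,"rz":0,"fingers":52},
    {"x":0,"y":0,"z":0.06,"rx":0,"ry":0,"rz":0,"fingers":52}
  ]
}}

```text
t: 32.45
tcp_pos: [0.4615, 0.0153, 0.0236]
tool_rot: [-179.9, 0.1, -162.0]
wrist_force: [0.4, 0.5, -2.6]
width: 0.0604
```

Emit:
{"fn": "step_arm", "kwargs": {
  "increments": [
    {"x":0,"y":0,"z":0.025,"rx":0,"ry":0,"rz":0,"fingers":52},
    {"x":0,"y":0,"z":0.04,"rx":0,"ry":0,"rz":0,"fingers":52},
    {"x":0,"y":0,"z":0.04,"rx":0,"ry":0,"rz":0,"fingers":52}
  ]
}}

```text
t: 32.75
tcp_pos: [0.4615, 0.0153, 0.0235]
tool_rot: [-179.8, 0.1, -162.0]
wrist_force: [-7.6, -3.5, 25.1]
width: 0.0609
```

Firm contact; ease off a hair, release, retreat away from the things.

Emit:
{"fn": "step_arm", "kwargs": {
  "increments": [
    {"x":0,"y":0,"z":-0.03,"rx":0,"ry":0,"rz":0,"fingers":52},
    {"x":0,"y":0,"z":-0.03,"rx":0,"ry":0,"rz":0,"fingers":70},
    {"x":0,"y":0,"z":-0.03,"rx":0,"ry":0,"rz":0,"fingers":85},
    {"x":0,"y":0,"z":-0.03,"rx":0,"ry":0,"rz":0,"fingers":85},
    {"x":0,"y":0,"z":-0.03,"rx":0,"ry":0,"rz":0,"fingers":85},
    {"x":0,"y":0,"z":-0.03,"rx":0,"ry":0,"rz":0,"fingers":85}
  ]
}}

```text
t: 33.35
tcp_pos: [0.4615, 0.0154, 0.0231]
tool_rot: [-179.9, 0.1, -162.0]
wrist_force: [0.5, 0.1, -0.1]
width: 0.0852
```

Emit:
{"fn": "step_arm", "kwargs": {
  "increments": [
    {"x":0,"y":0,"z":-0.4,"rx":0,"ry":0,"rz":0,"fingers":85},
    {"x":0,"y":0,"z":-1,"rx":0,"ry":0,"rz":0,"fingers":85},
    {"x":0,"y":0,"z":-2,"rx":0,"ry":0,"rz":0,"fingers":85},
    {"x":0,"y":1,"z":-3,"rx":0,"ry":0,"rz":0,"fingers":85},
    {"x":0,"y":2,"z":-4,"rx":0,"ry":0,"rz":0,"fingers":85},
    {"x":0,"y":3,"z":-4.5,"rx":0,"ry":0,"rz":0,"fingers":85},
    {"x":0,"y":4,"z":-4.5,"rx":0,"ry":0,"rz":0,"fingers":85},
    {"x":0,"y":5,"z":-4.5,"rx":0,"ry":0,"rz":0,"fingers":85}
  ]
}}

```text
t: 34.15
tcp_pos: [0.3992, 0.2078, 0.2044]
tool_rot: [-179.9, 0.3, -162.0]
wrist_force: [0.8, 0.8, -0.3]
width: 0.085
```

Run:
```python
from h import *
plan([])
# compare each picture with wire models of the four things centred on their places
G=dict(brush=(.6365,.1123,5.5,.082,.046,.005,.049),box=(.6445,-.1173,21,.106,.056,.005,.049),tin=(.460,.0148,18,.14,.062,.005,.049))
for n in('scene','top'):
    P=camera(n);c=proj(P,(.55,-.06,.03)).astype(int);s=60 if n=='top' else 80
    f=5;w=int(s*4/3);x0,y0=c[0]-w,c[1]-s
    big=cv2.resize(P['img'][y0:c[1]+s,x0:c[0]+w],None,fx=f,fy=f,interpolation=cv2.INTER_CUBIC)
    def pl(pts): cv2.polylines(big,[np.int32([(proj(P,p)-[x0,y0]+.5)*f for p in pts])],True,(255,0,255),1)
    for k,(x,y,yaw,L,W,za,zb) in G.items():
        a=np.radians(yaw)
        for z in(za,zb): pl([(x+u*L/2*np.cos(a)-v*W/2*np.sin(a),y+u*L/2*np.sin(a)+v*W/2*np.cos(a),z) for u,v in((1,1),(1,-1),(-1,-1),(-1,1))])
    for z in(.006,.062): pl([(.453+.0205*np.cos(t),-.251+.0205*np.sin(t),z) for t in np.linspace(0,6.28,24)])
    save(cv2.resize(big,(800,600)),'end_%s.png'%n)
    m=mark_of(P,'spray')[:1]; print(n,'spray',[np.round(at_z(P,q['point'],.02),3) for q in m])
```

```text
t 34.15 tcp [0.3992 0.2078 0.2044] rpy [-179.91    0.25 -162.  ] w 0.0850 F [ 0.8  0.8 -0.3] q [ 23.  20. -68. 117.  22.  57.  52.]
scene spray [array([0.645, 0.442, 0.02 ])]
top spray [array([0.65 , 0.444, 0.02 ])]
```

View pics/end_scene.png

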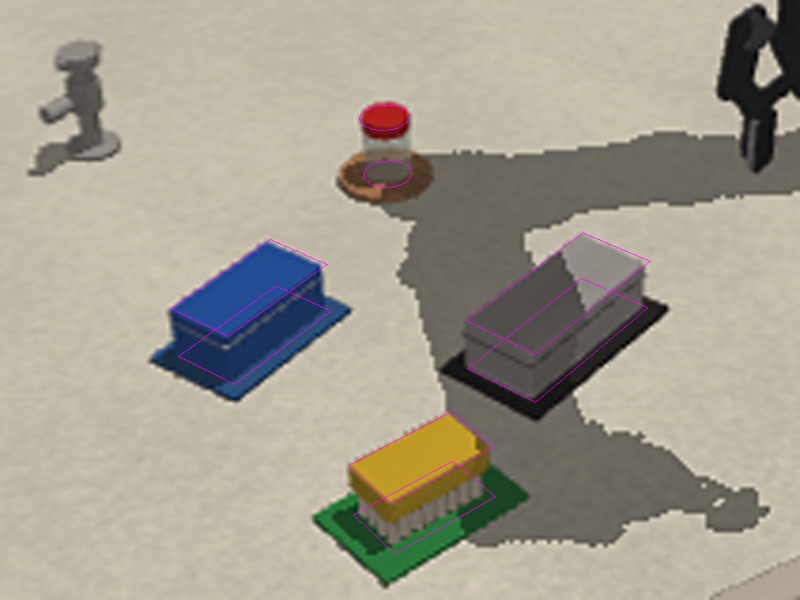

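```bash
python3 -c "
from cell import *
print(sign_off())"
```

```text
the job is handed in; nothing more can be done
None
```

The pile is apart, one thing at a time from the top. The jar is on the coaster, the brush on the green mat, the blue box on the blue mat and the tin on the black mat. Each was lowered until the wrist force showed contact, then released. I handed the job in at about 34 s of robot time; `sign_off()` reports no verdict.

**Placements:** the last scene picture, with outlines of the four things drawn at their places, shows all of them upright. They look centred to within about 5 mm and lie along their mats.
- **Jar:** it measured about 3 mm off the coaster's centre.
- **Brush:** its long axis was within about 1° of the mat.
- **Blue box:** the two cameras disagreed by several millimetres. After allowing for the visible side walls, both put it within about 6 mm of the mat's centre (limit 14 mm).
- **Tin:** it matched its outline to within about 2 mm.

**Bystanders:** in the scene picture the spray bottle measured exactly where it started; the top view differed by 5–10 mm, which I put down to detection noise. I did not measure the valve, but no move came near it. The red look-alike was left alone.

**Checks that failed:**
- The final top-view overlay could not be viewed because the picture limit was reached.
- My first two move calls were refused and moved nothing, because rows need all seven values.

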